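# Set the finishing rack's depth stop and load the turned discs

### The arm

A 7-joint arm with a two-finger parallel gripper is mounted at the origin on the work surface. World frame = base frame: x ahead of the robot, y to its left, z up, the work surface at z = 0. Lengths are in mm, angles in rad, forces in N, time in s.
With the tool pointing down it reaches from about 425 to 800 mm from the base axis. Payload 8.3 kg.
Tool frame: the origin (TCP) lies on the centre line of the jaws, within the pads' length; the fingertips stand 25 mm ahead of it and the grasp point (between the pads) lies 6 mm ahead of it; z points along the fingers, y is the line along which they close (so a half turn about z gives the same grasp; the last joint's range is limited). The gripper opens to 85 mm and grips with 20 to 120 N. Pads are 22 mm wide; open, the fingers measure 114 mm over their backs; the gripper's body (76 mm by 85 mm) begins 54 mm behind the grasp point. The pads swing forward as they close: fully open they stand 13 mm farther back than shut.
Start: joints at [-1.198, 0.383, 0.016, 1.37, -0.006, 1.388, -0.046], TCP at [263.785, 566.588, 256.279] pointing down, gripper open.
Joint ranges: [-2.95, 2.95], [-0.25, 2.06], [-1.52, 1.56], [0.18, 2.33], [-1.44, 4.58], [0.02, 2.06], [-3.01, 3.01]. Speed limits (rad/s): [2.39, 2.39, 3.01, 3.01, 3.14, 3.14, 3.14].

### API

Orientations are given as a rotation vector (axis times angle).
In Python, from station import sense, get_image, sign_off gives the robot as it stands.
- The arm moves only by the tool arm_command, never from a script. Its argument "commands" is a list of rows, each a list of 7 numbers: the shift along the tool's x, y, z in units of 50 mm (1.0 is 50 mm), then the turn, a rotation vector about the tool's x, y, z in units of 10 degrees (1.0 is 10 degrees), then the opening, from 0 (shut) to 1 (fully open). A call has 1 to 8 rows; each row shifts and turns the commanded pose from where the row before left it, along the tool's axes as they then stand; what a row does not reach is not made up. A row lasts 1/8 s, in which the tool goes at most 62.5 mm and 10.7 degrees, less where a joint would pass 70% of its speed; a pose out of reach is approached as far as the arm can. A call is refused whole if a number of a shift passes 1 or a number of a turn 1, either way. A call with a gripper value outside its range is refused whole. The fingers move at their own pace and stop on an object; "force" is the grip in N (left out, the last holds). Time passes only in rows, so rows that do not move let the fingers close. It gives the time, the measured TCP pose, the force, the opening and the grip force at its end, in the units of the state.
- sense(): the state, without advancing time (a new reading comes with each control period).
- get_image(name): name is "scene" or "top"; returns a dict with "color" (420x560x3 uint8, red, green, blue), "z_map" (420x560 float32, mm along the optical axis (not along the pixel's ray), 0 where there is no reading), "K" (3x3 intrinsics, pixels), "camera_from_world" (4x4, takes a point from world to camera coordinates). Camera axes: x right, y up, looking along -z (the intrinsics and any distortion apply to the point x, -y, -z); pixel columns grow to the right and rows downward; lengths in mm; the calibration is good to about 2 mm. A picture is of the moment at which its call begins.
- sign_off(): hands the job in; it is judged then, once.
The state is a dict: "t": time; "qpos": joint angles; "joint_velocities": joint speeds; "tau": joint torques, N m; "position": TCP position; "ee_rot": TCP orientation; "ft_force": force on the tool from outside, world axes, zero at the start; "ft_torque": the same for the moment, N m; "opening": opening from 0.0 (shut) to 1.0 (fully open); "grasp_force": force on a finger pad.
Only numpy, scipy, OpenCV 4.12 (cv2) and the standard library are available. Lean on these libraries where they do the work, as an engineer would, in place of code of your own. Each camera call takes 0.05 s, during which the arm holds its last target. There are 200 camera calls.

### The job

Free the cam lever of the finishing rack, slide the stop along its rail until its pointer lines up with the index clip, and flip the lever fully back over to clamp it. Then slide every turned wooden disc that lies on the bench flat into the rack, one to a slot, in any slots, centred on the tines and pushed up to the stop without shifting it; leave the other things on the bench alone.

Things in the scene. Friction and masses are not known exactly. Their poses are not given: they have to be found in the camera images.
- rack: Finishing rack for turned discs, fixed: plywood base 350 x 130 x 15 mm (rack x -10 to 340 mm, y +-65 mm) with four levels of paired flat metal tines. Origin at bench height, centred under the tine tips; rack x is the direction in which discs slide in, z up. Behind the uprights a steel rail bar (20 mm wide, top z = 30 mm) at x 145 to 335 mm.
- rack_front (a point): Between the tips of the lowest tine pair, at its top. Tine tops at z = 30, 44, 58, 72 mm above the bench; tines 3 mm thick, so slots are 11 mm high (the fourth is open above), x 0 to 125 mm, y 8 to 20 mm either side: a disc overhangs 13 mm each side and fingers can straddle all tines. Fingers at a low slot also reach discs above it. Tines end at uprights, x 125 to 137 mm, up to z = 72 mm.
- stop (a joint): Position of the sliding stop along rack x, m, 0 to 0.062, growing away from the tine tips; the stop face is at rack x = 55 mm + this value. Slides with about 5 N when the lever is open; when clamped it holds against brief pushes of 10 N or so.
- stop_face (a point): Point under the middle of the stop face, at bench height, axes as the rack's. It is the -x side of a dark upright post, 10 mm wide, z 20 to 78 mm, in the gap between the tines; an arm (to z = 48 mm) runs back from it to a yellow carriage. A disc that touches the stop has its centre 33 mm before it (-x).
- stop_knob (a point): Round upright steel knob for sliding the stop, 18 mm diameter, from z = 48 to 68 mm, on the arm 105 mm behind the stop face, ahead of the carriage. This point is on its axis at z = 60 mm. When the lever is locked, its end hangs over the knob; with the lever open the knob is free from above.
- stop_pointer (a point): Tip of the white pointer on the carriage's -y side, 150 mm behind the stop face, z = 21 mm. Axes as the rack's.
- index_line (a point): Tip of the index line of the steel clip (16 mm) that sits on the -y edge of the rack base; z = 27.5 mm, axes as the rack's. The stop is set when the pointer has the same rack x as this point (y and z always differ). At the start the stop is always farther from the tine tips than that.
- cam (a joint): Angle of the cam lever, rad: 0 open (it leans 40 deg from upright away from the tines), 0.7 upright, 1.4 locked (leans 40 deg towards the tines). It starts locked. It stays where it is left; takes some 1 to 3 N at its end. The brake bites from about 0.9 rad on and has its full hold at 1.4.
- cam_grip (a point): Centre of the black cross barrel (16 mm diameter, 28 mm long along rack y, flat ends) on the end of the lever, 65 mm from the pivot; lever rod 9 mm thick. Its height is 95 mm at both ends of the swing and 110 mm upright. Best pushed over from its side with closed fingers following the arc; a hard pinch resists its turning and drags the stop along.
- cam_pivot (a point): Pivot of the cam lever, on the carriage 150 mm behind the stop face, z = 45 mm. Axes as the rack's; the lever swings in the plane of rack x and z.
- disc1: Turned disc of pale wood with a ring groove on top, 66 mm diameter, 6 mm thick, about 20 g, either face may be up; origin at its middle (3 mm above what it lies on), z along its axis. Three or four such discs lie flat on the bench on the robot's right of the rack; absent ones read None.
- disc2: Turned disc of pale wood with a ring groove on top, 66 mm diameter, 6 mm thick, about 20 g, either face may be up; origin at its middle (3 mm above what it lies on), z along its axis. Three or four such discs lie flat on the bench on the robot's right of the rack; absent ones read None.
- disc3: Turned disc of pale wood with a ring groove on top, 66 mm diameter, 6 mm thick, about 20 g, either face may be up; origin at its middle (3 mm above what it lies on), z along its axis. Three or four such discs lie flat on the bench on the robot's right of the rack; absent ones read None.
- disc4: Turned disc of pale wood with a ring groove on top, 66 mm diameter, 6 mm thick, about 20 g, either face may be up; origin at its middle (3 mm above what it lies on), z along its axis. Three or four such discs lie flat on the bench on the robot's right of the rack; absent ones read None.
- centre: Bystander, not part of the job: steel lathe centre, 32 mm diameter, 45 mm tall, standing between the discs. Origin at the centre of its underside.
- wax: Bystander, not part of the job: jar, 64 mm diameter, 65 mm tall. Origin at the centre of its underside.
- oil: Bystander, not part of the job: bottle, 60 mm diameter, 150 mm tall. Origin at the centre of its underside.
- gouge: Bystander, not part of the job: wooden-handled hand tool, 220 mm long, lying. Origin at the centre of its underside.
- chuck: Bystander, not part of the job: round lathe chuck, 90 mm diameter, 48 mm tall. Origin at the centre of its underside.
- puck: Bystander, not part of the job: sanding puck with a wooden handle stub, 60 mm diameter, 48 mm tall. Origin at the centre of its underside.
- bowl: Bystander, not part of the job: dark wooden bowl, 120 mm across, 50 mm tall. Origin at the centre of its underside.
Things that resemble listed ones, but are neither listed nor needed, are in the scene too. Leave any grey look-alike of the disc4 alone.

How it is judged:
By the outcome, as a careful person would: the job done as asked, in the order asked, and still so for the second after the job is handed in, with the robot touching nothing.
Of disc1, disc2, disc3, disc4 only 3 to 4 are there at a start; the rules pass over those that are not, and their reading is None.
At some moment in a run one of disc1, disc2, disc3, disc4 may be knocked a few centimetres aside while the robot is not near it.
Once in a run the grip may slacken for a moment while it holds something.
It also fails if it takes over 210 s, if anything falls off the work surface, if the arm or the gripper's body presses on something with over 40 N, if the wrist force passes 120 N, or if a joint passes its speed limit or range.

## Working session

There is one attempt and no reset: what is moved stays moved. The work goes in short steps, Python scripts to look and compute and a tool call to move; the robot and the scene stay as the last step left them, time stands still between calls to the robot, and variables do not carry over. Pictures are saved under pics/ and viewed, at most 14 in all, crops included, and the job is handed in when it is done.

Besides the shell and the picture viewer there is one more tool, called as name(argument=value, ...), one argument or row to a line, values as JSON. arm_command: Moves the arm, as the interface text tells. Its arguments: {"type":"object","properties":{"commands":{"type":"array","items":{"type":"array","items":{"type":"number"}}},"force":{"type":"number"}},"required":["commands"]}

```bash
ls; mkdir -p pics; cat > h.py <<'E'
import numpy as np,cv2
from station import sense,get_image,sign_off
def grab(n,name=None):
    d=get_image(n)
    if name: cv2.imwrite('pics/'+name+'.png',d['color'][:,:,::-1])
    return d
def ray(d,u,v):
    T=np.array(d['camera_from_world']);K=np.array(d['K']);R=T[:3,:3];t=T[:3,3]
    p=np.linalg.solve(K,[u,v,1.]);c=np.array([p[0],-p[1],-1.])
    return -R.T@t,R.T@c
def onz(d,u,v,z):
    o,r=ray(d,u,v);return o+r*(z-o[2])/r[2]
def depth(d,u,v):
    o,r=ray(d,u,v);return o+r*d['z_map'][int(v),int(u)]
def proj(d,P):
    T=np.array(d['camera_from_world']);c=T[:3,:3]@P+T[:3,3]
    q=np.array(d['K'])@[c[0],-c[1],-c[2]];return q[:2]/q[2]
E
python3 - <<'E'
from h import *
np.set_printoptions(precision=3,suppress=True)
for n in('scene','top'):
    d=grab(n,n+'0');print(n,d['K'],d['camera_from_world'],[k for k in d])
    o,r=ray(d,280,210);print(o,r)
    np.savez(n+'0.npz',**d)
s=sense();print(s)
E
```

```text
pics
scene [[399.26    0.    278.358]
 [  0.    399.26  214.54 ]
 [  0.      0.      1.   ]] [[    0.456     0.89     -0.     -181.591]
 [   -0.694     0.355     0.626   381.209]
 [    0.557    -0.285     0.78  -1373.153]
 [    0.        0.        0.        1.   ]] ['color', 'z_map', 'K', 'camera_from_world']
[1112.471 -365.311  832.346] [-0.563  0.293 -0.773]
top [[469.449   0.    279.212]
 [  0.    469.449 215.734]
 [  0.      0.      1.   ]] [[   -0.013    -1.        0.003  -100.084]
 [    0.979    -0.012     0.202  -564.504]
 [   -0.202     0.005     0.979 -1301.542]
 [    0.        0.        0.        1.   ]] ['color', 'z_map', 'K', 'camera_from_world']
[ 288.922  -99.637 1388.989] [ 0.214 -0.007 -0.977]
{'t': 0.1, 'qpos': array([-1.198,  0.384,  0.016,  1.371, -0.006,  1.388, -0.046]), 'joint_velocities': array([ 0.001, -0.001,  0.001, -0.002,  0.   , -0.   , -0.   ]), 'tau': array([  0.004, -62.914,   0.848, -37.275,   0.017,   0.011,  -0.   ]), 'position': array([263.642, 566.229, 255.378]), 'ee_rot': array([-0.679, -3.067,  0.003]), 'ft_force': array([ 0.428, -0.581,  0.247]), 'ft_torque': array([ 0.001,  0.031, -0.011]), 'grasp_force': 0.0, 'opening': 0.9954128067745872}
```

View pics/scene0.png

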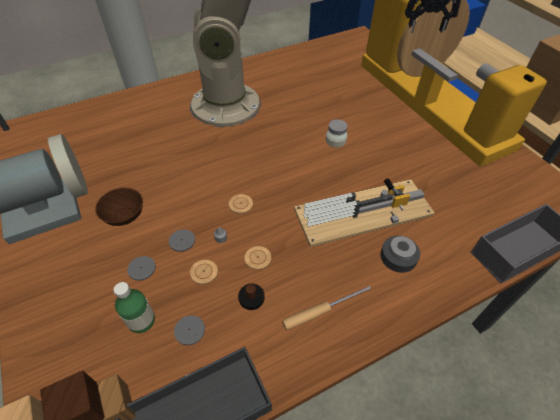

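View pics/top0.png

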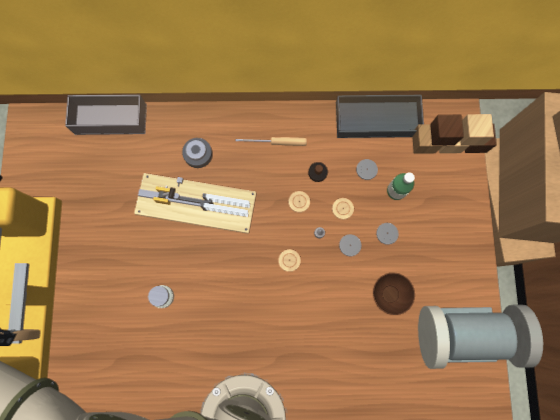

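The scene picture shows three pale discs at about (240,203), (258,257) and (204,271), with grey look-alikes to leave alone. The rack is at (365,208), with its tips to the left. In the top picture the discs are at (299,201), (343,208) and (289,260), and the rack is at (195,203) with its tips on the right.

```bash
cat > m1.py <<'E'
from h import *
np.set_printoptions(precision=1,suppress=True)
D={n:dict(np.load(n+'0.npz')) for n in('scene','top')}
for n,d in D.items():
    hsv=cv2.cvtColor(d['color'],cv2.COLOR_RGB2HSV)
    m=cv2.inRange(hsv,(12,60,150),(28,190,255))
    m=cv2.morphologyEx(m,cv2.MORPH_CLOSE,np.ones((3,3)))
    cs,_=cv2.findContours(m,cv2.RETR_EXTERNAL,cv2.CHAIN_APPROX_NONE)
    for c in cs:
        a=cv2.contourArea(c)
        if a<150: continue
        r=cv2.minAreaRect(c);u,v=r[0]
        if a<900:
            (u,v),ax,an=cv2.fitEllipse(c); print(n,'disc?',a,np.array([u,v]),np.array(ax),onz(d,u,v,6))
        elif a<9000:
            b=cv2.boxPoints(r)
            P=np.array([onz(d,x,y,15)[:2] for x,y in c[:,0,:].astype(float)],np.float32)
            R=cv2.minAreaRect(P);print(n,'rack?',a,r,R,cv2.boxPoints(R))
a=cv2.resize(D['top']['color'][168:238,128:262],None,fx=5.9,fy=5.9,interpolation=cv2.INTER_CUBIC)
b=cv2.resize(D['scene']['color'][170:245,290:440],None,fx=5.3,fy=5.3,interpolation=cv2.INTER_CUBIC)
cv2.imwrite('pics/c_top.png',a[:,:,::-1]);cv2.imwrite('pics/c_sc.png',b[:,:,::-1])
E
python3 m1.py
```

```text
scene disc? 524.0 [ 17.4 409.8] [22.2 35.7] [ 720.3 -723.3    6. ]
scene disc? 400.0 [304.9 315.7] [ 9.3 65.3] [ 803.5 -141.4    6. ]
scene disc? 487.5 [203.3 270.8] [22.5 27.7] [ 593.8 -300.9    6. ]
scene disc? 456.5 [257.3 256.8] [22.2 26.3] [ 616.6 -169.5    6. ]
scene rack? 2101.5 ((364.05877685546875, 209.23529052734375), (41.23106002807617, 133.3946075439453), 75.96376037597656) ((615.441650390625, 143.7301483154297), (348.8499450683594, 129.98902893066406), 79.49996948242188) [[519.7 -15.9]
 [647.6 -39.6]
 [711.1 303.4]
 [583.3 327.1]]
scene disc? 331.5 [240.3 202.7] [17.7 24. ] [ 438.1 -136.5    6. ]
scene disc? 233.5 [369.3 193.1] [ 9.7 35.4] [569. 196.   6.]
scene disc? 214.5 [404.1 188.1] [15.9 25. ] [598.1 293.9   6. ]
scene disc? 342.5 [545.2 125.3] [16.6 37.7] [585.8 873.6   6. ]
scene rack? 1370.5 ((473.842529296875, 123.13420867919922), (99.61636352539062, 35.140602111816406), 36.32682418823242) ((429.4646301269531, 668.96484375), (363.6478271484375, 161.2192840576172), 0.0498572513461113) [[247.6 749.4]
 [247.7 588.2]
 [611.4 588.5]
 [611.2 749.7]]
scene disc? 290.0
[... 657 characters left out ...]
9.2 685.2]
 [121.4 685.4]]
top rack? 921.0 ((527.0, 249.5), (23.0, 54.0), 90.0) ((461.7101135253906, -838.0391845703125), (156.63497924804688, 68.24229431152344), 89.30145263671875) [[ 426.6 -915.9]
 [ 494.9 -916.8]
 [ 496.8 -760.1]
 [ 428.5 -759.3]]
top rack? 1651.0 ((456.0, 122.0), (46.0, 74.0), 90.0) ((864.8363037109375, -659.6302490234375), (231.13272094726562, 152.8294677734375), 89.35621643066406) [[ 787.1 -774.3]
 [ 939.9 -776. ]
 [ 942.5 -544.9]
 [ 789.7 -543.2]]
top rack? 1583.0 ((552.0, 157.0), (130.0, 14.0), 90.0) ((752.4896850585938, -949.2782592773438), (44.08885955810547, 419.7341613769531), 82.74394226074219) [[ 541.5 -944.6]
 [ 957.9 -997.7]
 [ 963.5 -953.9]
 [ 547.1 -900.9]]
```

View pics/c_top.png

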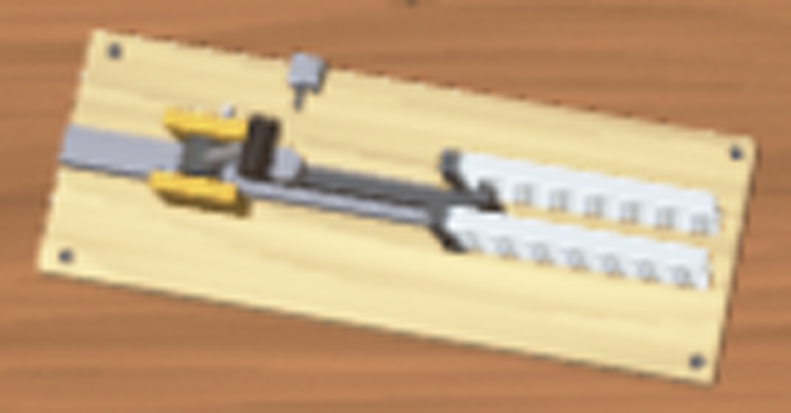

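View pics/c_sc.png

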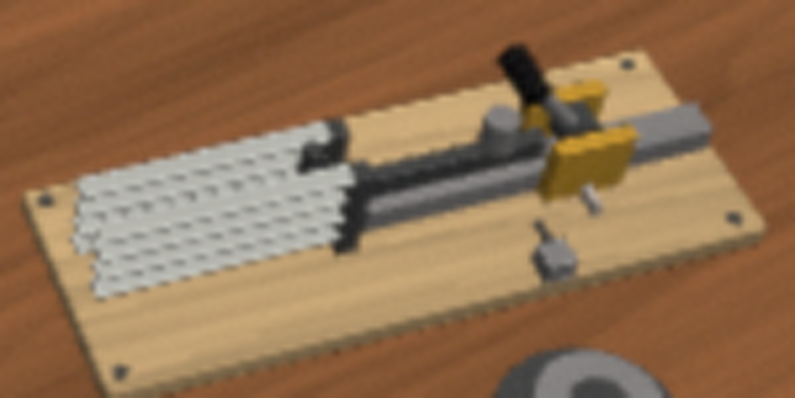

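The crops show the rack with the lever locked and its black barrel at top crop (262,147). The pointer tip is near (228,107), and the index-line tip is near (298,106). In the scene crop the pointer tip is at (598,212) and the index tip at (539,222).

```bash
cat > m2.py <<'E'
from h import *
np.set_printoptions(precision=1,suppress=True)
D={n:dict(np.load(n+'0.npz')) for n in('scene','top')}
t=lambda x,y,z:onz(D['top'],x/5.9+128-.4,y/5.9+168-.4,z)
s=lambda x,y,z:onz(D['scene'],x/5.3+290-.4,y/5.3+170-.4,z)
for nm,f,C,z in(('top',t,[(95,30),(755,138),(713,383),(37,270)],15),('scene',s,[(24,190),(641,50),(765,228)],15)):
    P=np.array([f(x,y,z)[:2] for x,y in C]);print(nm,P)
ct=np.array([t(*c,15)[:2] for c in[(95,30),(755,138),(713,383),(37,270)]])
R=cv2.minAreaRect(ct.astype(np.float32));print(R)
# rack frame from scene contour fit & top corners
for nm,(cx,cy),ang in(('top',ct.mean(0),None),('scene',(615.4,143.7),None)):
    dx=(ct[0]-ct[1]+ct[3]-ct[2]);dx/=np.hypot(*dx)
    ang=np.arctan2(dx[1],dx[0]) if nm=='top' else np.radians(79.5)
    ex=np.array([np.cos(ang),np.sin(ang)]);ey=np.array([-ex[1],ex[0]])
    o=np.array([cx,cy])-165*ex;print(nm,'origin',o,'ang',np.degrees(ang))
    for k,f,x,y,z in(('ptr',t,228,107,21),('idx',t,298,106,27.5),('ptr',s,598,212,21),('idx',s,539,222,27.5),('grip',t,262,147,95),('grip',s,522,70,95),('knob',s,503,115,68)):
        p=f(x,y,z)[:2];q=p-o;print('  ',k,f is t,p,np.array([q@ex,q@ey]))
for n,u in(('top',[(299,201),(343,208),(289,260)]),('scene',[(257,257),(203,271),(240,203)])):
    d=D[n];hsv=cv2.cvtColor(d['color'],cv2.COLOR_RGB2HSV).astype(int)
    for (x,y) in u:
        w=d['color'][y-16:y+17,x-16:x+17]
        g=w[:,:,1].astype(np.uint8);_,m=cv2.threshold(g,0,255,cv2.THRESH_OTSU)
        m=cv2.morphologyEx(m,cv2.MORPH_CLOSE,np.ones((5,5)))
        cs,_=cv2.findContours(m,cv2.RETR_EXTERNAL,cv2.CHAIN_APPROX_NONE);c=max(cs,key=cv2.contourArea)
        P=np.array([onz(d,a+x-16,b+y-16,6)[:2] for a,b in c[:,0,:]],np.float32)
        (e,f),r=cv2.minEnclosingCircle(P);E=cv2.fitEllipse(P);print(n,(x,y),e,f,r,E)
E
python3 m2.py
```

```text
top [[710.7 303.4]
 [649.2 -36.8]
 [522.3 -15.4]
 [584.5 327. ]]
scene [[520.  -14.8]
 [584.2 324.7]
 [709.6 301.4]]
((616.7042846679688, 144.28134155273438), (347.9718933105469, 128.67059326171875), 79.70597839355469)
top origin [587.3 -17.8] ang 79.72558566898394
   ptr True [667.2 231.9] [260.  -34.1]
   idx True [665.5 194.8] [223.2 -39. ]
   ptr False [666.8 229.6] [257.6 -34.1]
   idx False [662.2 195. ] [222.8 -35.8]
   grip True [626.6 196.9] [218.3  -0.4]
   grip False [620.5 198.2] [218.5   5.8]
   knob False [622.6 192.4] [213.2   2.7]
scene origin [585.3 -18.5] ang 79.5
   ptr True [667.2 231.9] [261.2 -34.8]
   idx True [665.5 194.8] [224.4 -39.9]
   ptr False [666.8 229.6] [258.8 -34.9]
   idx False [662.2 195. ] [224.  -36.7]
   grip True [626.6 196.9] [219.3  -1.3]
   grip False [620.5 198.2] [219.5   4.9]
   knob False [622.6 192.4] [214.2   1.8]
top (299, 201) 618.5398559570312 -167.65606689453125 32.85334396362305 ((618.6770629882812, -167.59994506835938), (61.985565185546875, 63.15727996826172), 58.717796325683594)
top (343, 208) 595.7023315429688 -299.157470703125 32.536033630371094 ((595.5484008789062, -299.1734619140625), (62.44015121459961, 63.167198181152344), 24.56321144104004)
top (289, 260) 440.2840270996094 -134.48898315429688 33.00309753417969 ((440.6626892089844, -134.27978515625), (62.300392150878906, 63.85795974731445), 1.6841869354248047)
scene (257, 257) 616.3900756835938 -169.25509643554688 32.89341735839844 ((616.5125122070312, -168.88172912597656), (63.00856018066406, 63.82518005371094), 77.84815979003906)
scene (203, 271) 594.4840698242188 -298.0619812011719 35.10077667236328 ((594.1293334960938, -299.7884826660156), (61.525020599365234, 67.04792022705078), 152.0004425048828)
scene (240, 203) 438.49420166015625 -136.14395141601562 32.84443283081055 ((438.285888671875, -136.12464904785156), (62.9814338684082, 63.54216766357422), 116.89888763427734)
```

arm_command(
  commands=[
    [0,0,0,0,0,0.944,0],
    [0,0,0,0,0,0.944,0],
    [0,0,0,0,0,0.944,0],
    [0,0,0,0,0,0.944,0],
    [0,0,0,0,0,0.944,0],
    [0,0,0,0,0,0.944,0],
    [0,0,0,0,0,0.944,0],
    [0,0,0,0,0,0.944,0],
  ],
)

```text
t: 1.1
position: [263.7, 566.3, 255.7]
ee_rot: [2.42, 2.002, -0.002]
ft_force: [1.1, 0.3, 0.5]
opening: -0.0
grasp_force: 0.0
```

arm_command(
  commands=[
    [-0.4,0.5,0,0,0,0,0],
    [-0.4,0.5,0,0,0,0,0],
    [-0.4,0.5,0,0,0,0,0],
    [-0.4,0.5,0,0,0,0,0],
    [-0.4,0.5,0,0,0,0,0],
    [-0.4,0.5,0,0,0,0,0],
    [-0.4,0.5,0,0,0,0,0],
    [-0.4,0.5,0,0,0,0,0],
  ],
)

```text
t: 2.1
position: [431.7, 371.9, 255.8]
ee_rot: [2.415, 2.009, -0.001]
ft_force: [-0.7, -0.1, -0.2]
opening: 0.001
grasp_force: 0.0
```

```bash
cat >> h.py <<'E'
from scipy.spatial.transform import Rotation as Ro
O=np.array([586.3,-18.2,0]);A=np.radians(79.6)
RK=np.array([[np.cos(A),-np.sin(A),0],[np.sin(A),np.cos(A),0],[0,0,1]])
def rack(p): return RK.T@(np.asarray(p)-O)
def world(q): return RK@np.asarray(q,float)+O
def go(*targets):
    "targets in rack coords (TCP): print tool units for each leg and turn error"
    s=sense();R=Ro.from_rotvec(s['ee_rot']).as_matrix();p=s['position']
    want=np.array([RK[:,0],-RK[:,1],[0,0,-1]]).T
    print('t',s['t'],'rack',rack(p).round(1),'world',p.round(1),'turn/10deg',(np.degrees(Ro.from_matrix(R.T@want).as_rotvec())/10).round(2),'open',round(s['opening'],3),'F',s['ft_force'].round(1),'gf',s['grasp_force'])
    for q in targets:
        w=world(q);print('  to',q,'units',(R.T@(w-p)/50).round(3));p=w
E
python3 -c "
from h import *
go((183,0,200),(183,0,118))"
```

```text
t 2.1 rack [355.8 222.5 255.8] world [431.7 371.9 255.8] turn/10deg [-0.    0.   -0.01] open 0.001 F [-0.7 -0.1 -0.2] gf 0.0
  to (183, 0, 200) units [-3.448  4.455  1.117]
  to (183, 0, 118) units [1.00e-03 1.00e-03 1.64e+00]
```

arm_command(
  commands=[
    [-0.43,0.557,0.14,0,0,0,0],
    [-0.43,0.557,0.14,0,0,0,0],
    [-0.43,0.557,0.14,0,0,0,0],
    [-0.43,0.557,0.14,0,0,0,0],
    [-0.43,0.557,0.14,0,0,0,0],
    [-0.43,0.557,0.14,0,0,0,0],
    [-0.43,0.557,0.14,0,0,0,0],
    [-0.43,0.557,0.14,0,0,0,0],
  ],
)

```text
t: 3.1
position: [619.5, 162.4, 199.5]
ee_rot: [-2.415, -2.009, 0.001]
ft_force: [-1.0, 1.2, 0.2]
opening: -0.001
grasp_force: 0.0
```

arm_command(
  commands=[
    [0,0,0.41,0,0,0,0],
    [0,0,0.41,0,0,0,0],
    [0,0,0.41,0,0,0,0],
    [0,0,0.41,0,0,0,0],
    [0,0,0,0,0,0,0],
  ],
)

```text
t: 3.72
position: [617.6, 163.0, 116.0]
ee_rot: [-2.414, -2.008, 0.007]
ft_force: [-1.0, 0.8, 0.5]
opening: -0.002
grasp_force: 0.0
```

```bash
python3 -c "
from h import *
go((250,0,130))
d=grab('scene');t=grab('top')
a=cv2.resize(d['color'][140:245,310:440],None,fx=4.2,fy=4.2,interpolation=cv2.INTER_CUBIC)
b=cv2.resize(t['color'][130:235,128:200],None,fx=3.5,fy=4.2,interpolation=cv2.INTER_CUBIC)
cv2.imwrite('pics/p1.png',np.hstack([a,b])[:,:,::-1]);print(a.shape,b.shape)
tip=sense()['position']-[0,0,25];print(proj(d,tip),proj(t,tip))"
```

```text
t 3.725 rack [183.8   1.9 116. ] world [617.6 163.  116. ] turn/10deg [-0.02  0.01 -0.01] open -0.002 F [-1.   0.8  0.5] gf 0.0
  to (250, 0, 130) units [ 1.323  0.036 -0.282]
(441, 546, 3) (441, 252, 3)
[376.28832689 187.48364269] [183.92063994 195.03494339]
```

View pics/p1.png

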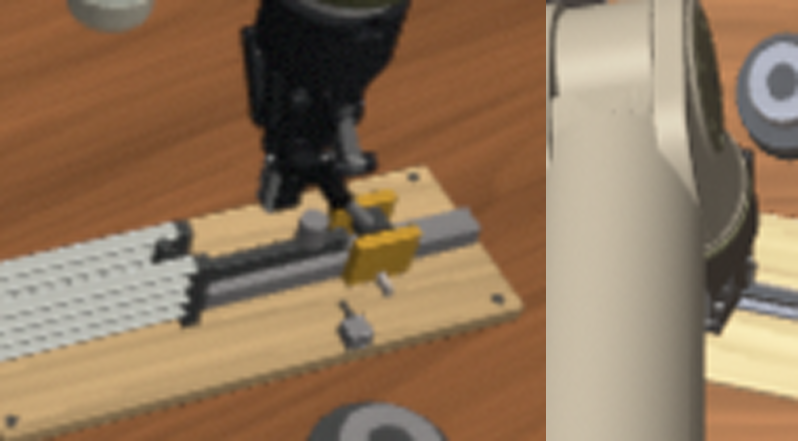

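The fingertips stand just before the black barrel, near crop (270,205), and the lever is still locked. I'll push it over along its arc.

arm_command(
  commands=[
    [0.15,0.03,-0.01,0,0,0,0],
    [0.15,0,-0.01,0,0,0,0],
    [0.1,0,-0.06,0,0,0,0],
    [0.1,0,-0.06,0,0,0,0],
    [0.1,0,-0.05,0,0,0,0],
    [0.1,0,-0.05,0,0,0,0],
    [0.11,0,-0.03,0,0,0,0],
    [0.11,0,-0.03,0,0,0,0],
  ],
)

```text
t: 4.82
position: [629.5, 208.5, 134.2]
ee_rot: [2.415, 2.009, 0.002]
ft_force: [-0.6, -2.6, 5.0]
opening: 0.004
grasp_force: 2.0
```

arm_command(
  commands=[
    [0.11,0,-0.01,0,0,0,0],
    [0.11,0,-0.01,0,0,0,0],
    [0.11,0,0.01,0,0,0,0],
    [0.11,0,0.01,0,0,0,0],
    [0.11,0,0.03,0,0,0,0],
    [0.11,0,0.03,0,0,0,0],
    [0.1,0,0.05,0,0,0,0],
    [0.1,0,0.05,0,0,0,0],
  ],
)

```text
t: 5.82
position: [636.7, 250.7, 124.9]
ee_rot: [-2.415, -2.009, 0.001]
ft_force: [-0.8, 0.3, 1.4]
opening: -0.003
grasp_force: 0.6
```

arm_command(
  commands=[
    [0.1,0,0.06,0,0,0,0],
    [0.1,0,0.06,0,0,0,0],
    [0.06,0,0,0,0,0,0],
    [0.04,0,0,0,0,0,0],
  ],
)

```text
t: 6.32
position: [639.3, 263.9, 119.0]
ee_rot: [2.416, 2.007, -0.003]
ft_force: [-2.8, -4.7, 2.0]
opening: -0.001
grasp_force: 2.7
```

```bash
python3 -c "
from h import *
go((230,0,170))"
```

```text
t 6.325 rack [287.1  -1.2 119. ] world [639.3 263.9 119. ] turn/10deg [-0.    0.01 -0.01] open -0.001 F [-2.8 -4.7  2. ] gf 2.7231425419449806
  to (230, 0, 170) units [-1.143 -0.023 -1.018]
```

arm_command(
  commands=[
    [-0.3,0,-0.2,0,0,0,0],
    [-0.3,0,-0.5,0,0,0,0.6],
    [-0.3,0,-0.5,0,0,0,0.6],
    [-0.4,0,-0.4,0,0,0,0.6],
    [-0.4,0,0,0,0,0,0.6],
    [0,0,0,0,0,0,0.6],
  ],
)

```text
t: 7.08
position: [623.9, 178.5, 199.2]
ee_rot: [2.419, 2.004, -0.001]
ft_force: [0.6, 0.8, -0.3]
opening: 0.601
grasp_force: 0.0
```

```bash
python3 -c "
from h import *
d=grab('scene')
a=cv2.resize(d['color'][130:245,290:440],None,fx=5.2,fy=5.2,interpolation=cv2.INTER_CUBIC)
cv2.imwrite('pics/p2.png',a[:,:,::-1])
go((214,0,77))"
```

```text
t 7.125 rack [202.1  -0.8 198.6] world [623.6 180.5 198.6] turn/10deg [-0.01  0.   -0.02] open 0.6 F [ 0.3  0.7 -0.4] gf 0.0
  to (214, 0, 77) units [ 0.238 -0.013  2.432]
```

View pics/p2.png

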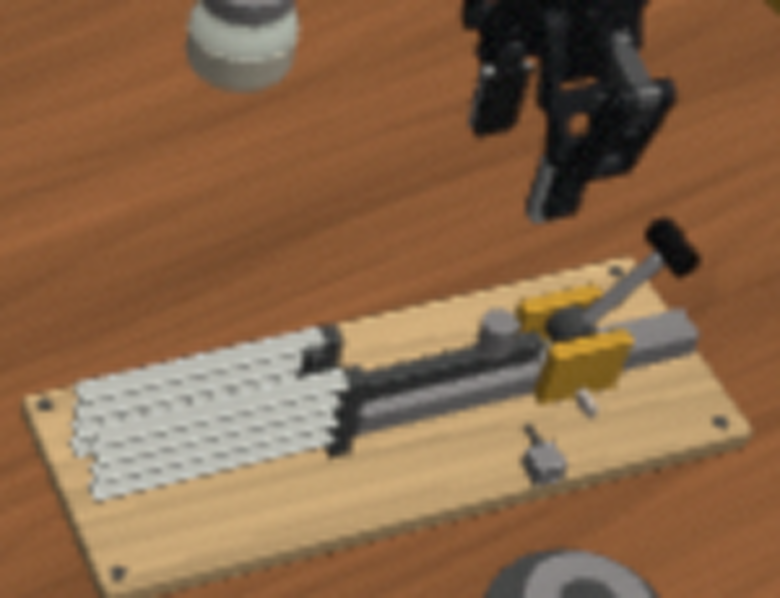

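The lever is fully open and leaning away, with its barrel at (672,247). The knob is free at (498,330). I'll descend on the knob with the jaws open.

arm_command(
  commands=[
    [0.12,0,0.35,0,0,0,0.6],
    [0.12,0,0.35,0,0,0,0.6],
    [0,0,0.35,0,0,0,0.6],
    [0,0,0.35,0,0,0,0.6],
    [0,0,0.35,0,0,0,0.6],
    [0,0,0.35,0,0,0,0.6],
    [0,0,0.33,0,0,0,0.6],
    [0,0,0,0,0,0,0.6],
  ],
)

```text
t: 8.12
position: [625.2, 193.1, 75.9]
ee_rot: [-2.415, -2.008, 0.004]
ft_force: [0.5, -0.2, -0.7]
opening: 0.601
grasp_force: 0.0
```

arm_command(
  commands=[
    [0,0,0,0,0,0,0.1],
    [0,0,0,0,0,0,0.1],
    [0,0,0,0,0,0,0.1],
    [0,0,0,0,0,0,0.1],
    [0,0,0,0,0,0,0.1],
    [0,0,0,0,0,0,0.1],
  ],
  force=30,
)

```text
t: 8.88
position: [623.9, 194.3, 78.5]
ee_rot: [-2.411, -2.008, 0.005]
ft_force: [-13.5, -0.6, 9.1]
opening: 0.194
grasp_force: 29.8
```

```bash
python3 -c "
from h import *
go((178,0,77))"
```

```text
t 8.875 rack [215.8   1.4  78.5] world [623.9 194.3  78.5] turn/10deg [-0.03 -0.   -0.  ] open 0.194 F [-13.5  -0.6   9.1] gf 29.827829897403717
  to (178, 0, 77) units [-0.756  0.029  0.03 ]
```

arm_command(
  commands=[
    [0,-0.03,-0.04,0,0,0,0.1],
    [0,0,0,0,0,0,0.1],
  ],
)

```text
t: 9.12
position: [623.6, 194.3, 78.8]
ee_rot: [-2.413, -2.009, 0.003]
ft_force: [-2.3, 2.7, -9.4]
opening: 0.19
grasp_force: 30.6
```

arm_command(
  commands=[
    [-0.08,0,0,0,0,0,0.1],
    [-0.08,0,0,0,0,0,0.1],
    [-0.1,0,0,0,0,0,0.1],
    [-0.1,0,0,0,0,0,0.1],
    [-0.1,0,0,0,0,0,0.1],
    [-0.1,0,0,0,0,0,0.1],
    [-0.08,0,0,0,0,0,0.1],
    [0,0,0,0,0,0,0.1],
  ],
)

```text
t: 10.12
position: [617.9, 162.7, 78.8]
ee_rot: [-2.413, -2.009, 0.003]
ft_force: [-3.3, 3.5, -11.7]
opening: 0.191
grasp_force: 30.4
```

```bash
cat > ptr.py <<'E'
import sys
from h import *
d=grab('scene');np.savez('sc_last.npz',**d)
b=cv2.resize(d['color'][195:228,375:420],None,fx=16,fy=16,interpolation=cv2.INTER_CUBIC)
cv2.imwrite('pics/%s.png'%sys.argv[1],b[:,:,::-1])
go((178,0,77))
E
python3 ptr.py p3
```

```text
t 10.175 rack [183.6   1.6  78.8] world [617.9 162.7  78.8] turn/10deg [-0.01  0.   -0.01] open 0.194 F [ -3.3   3.7 -12.9] gf 30.360977053642273
  to (178, 0, 77) units [-0.113  0.032  0.037]
```

View pics/p3.png

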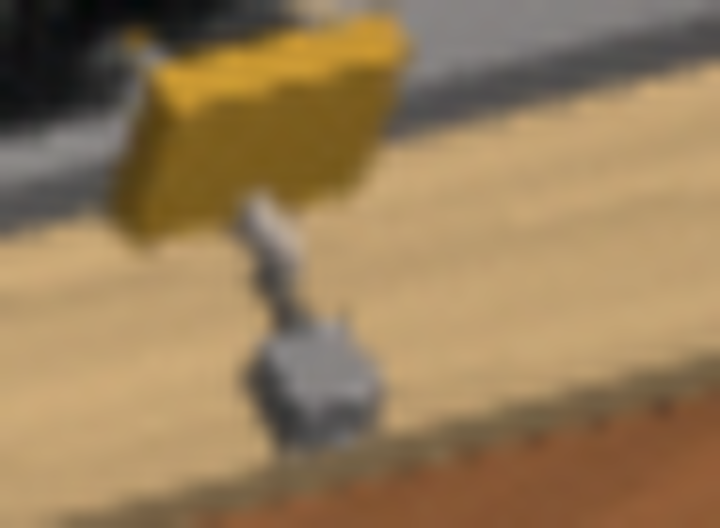

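The pointer runs from about (255,205) to its tip at (295,262). The index line comes in from the clip at (300,320), with its tip near (268,275), so the pointer is still a few mm too far back.

```bash
sed -i 's/^O=.*/O=np.array([585.3,-18.5,0]);A=np.radians(79.55)/' h.py; python3 - <<'E'
from h import *
d=dict(np.load('sc_last.npz'));p=lambda x,y,z:rack(onz(d,375+x/16-.5,195+y/16-.5,z)).round(1)
print('ptr',p(255,205,21),p(270,230,21),p(292,262,21)); print('idx',p(262,268,27.5),p(268,278,27.5),p(285,305,27.5),p(295,320,27.5))
# before: base picture at t=0
d=dict(np.load('scene0.npz'))
b=cv2.resize(d['color'][195:228,375:420],None,fx=16,fy=16,interpolation=cv2.INTER_CUBIC)
cv2.imwrite('pics/p4.png',b[:,:,::-1])
E
```

```text
ptr [232. -19.  21.] [232.  -24.5  21. ] [232.3 -31.7  21. ]
idx [223.2 -35.9  27.5] [223.2 -38.1  27.5] [223.3 -44.   27.5] [223.4 -47.3  27.5]
```

View pics/p4.png

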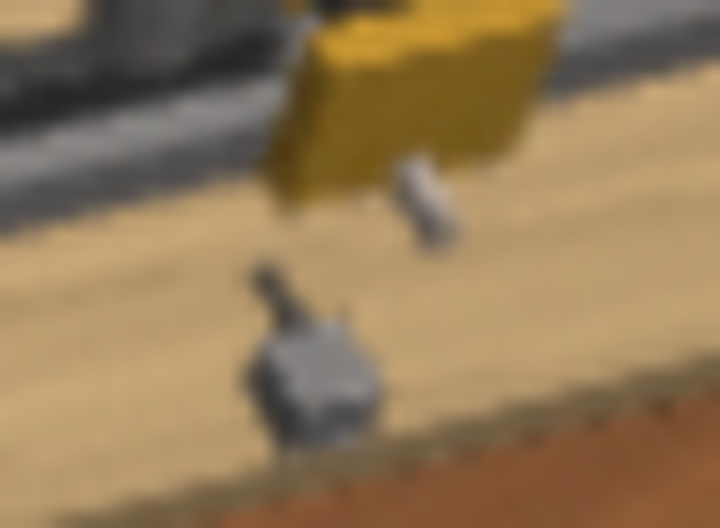

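The start picture gives a cleaner index tip at (262,268), so the stop still has about 9 mm to go.

arm_command(
  commands=[
    [0,0,0,0,0,0,0.1],
    [-0.05,0,0,0,0,0,0.1],
    [-0.05,0,0,0,0,0,0.1],
    [-0.04,0,0,0,0,0,0.1],
    [0,0,0,0,0,0,0.1],
  ],
  force=45,
)

```text
t: 10.8
position: [616.6, 155.9, 78.9]
ee_rot: [-2.413, -2.009, 0.003]
ft_force: [-3.4, 4.1, -13.7]
opening: 0.186
grasp_force: 44.2
```

```bash
python3 ptr.py p5
```

```text
t 10.85 rack [177.2   0.8  78.9] world [616.7 156.   78.9] turn/10deg [-0.01  0.    0.  ] open 0.187 F [ -2.5   4.4 -13.5] gf 44.221919775009155
  to (178, 0, 77) units [0.015 0.016 0.038]
```

View pics/p5.png

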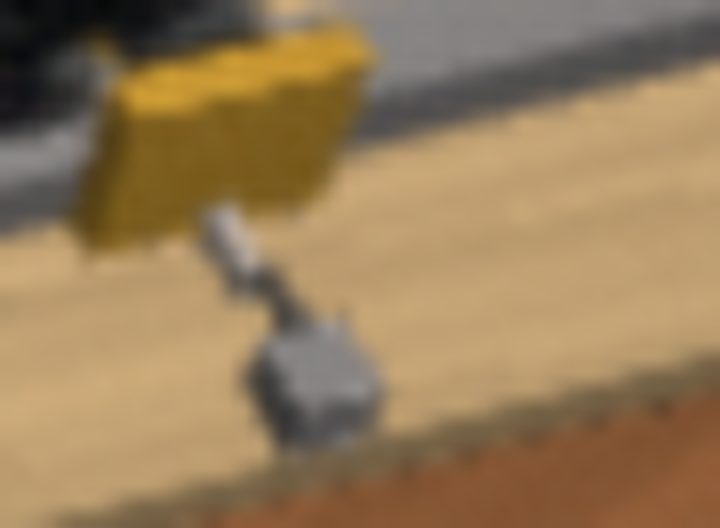

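```bash
cat > sh.py <<'E'
from h import *
d0=dict(np.load('scene0.npz'));d=dict(np.load('sc_last.npz'))
P=lambda D,x,y,z:rack(onz(D,375+x/16-.5,195+y/16-.5,z)).round(1)
print('before',P(d0,410,165,21),P(d0,440,238,21),'now',P(d,215,207,21),P(d,245,288,21),'idx',P(d0,262,268,27.5),P(d0,293,322,27.5))
def c(D):
    w=D['color'][195:216,375:412];h=cv2.cvtColor(w,cv2.COLOR_RGB2HSV);m=cv2.inRange(h,(15,195,90),(28,255,170))
    M=cv2.moments(m,True);u,v=M['m10']/M['m00']+375,M['m01']/M['m00']+195
    return M['m00'],(u,v),rack(onz(D,u,v,33))
a=c(d0);b=c(d);print(a,b,b[2]-a[2])
E
python3 sh.py
```

```text
before [260.6 -18.5  21. ] [258.  -34.1  21. ] now [225.5 -17.5  21. ] [222.4 -34.5  21. ] idx [223.2 -35.9  27.5] [222.9 -47.5  27.5]
(33.0, (398.8787878787879, 201.78787878787878), array([254.90502432, -16.46654939,  33.        ])) (29.0, (386.86206896551727, 204.41379310344828), array([220.50425024, -15.62797068,  33.        ])) [-3.44007741e+01  8.38578711e-01  1.13686838e-13]
```

The pointer has almost reached the index line: its tip is at (245,290) against the index tip at (262,268). I'll nudge it a little more, release, lift clear and check from both cameras.

arm_command(
  commands=[
    [-0.024,0,0,0,0,0,0.1],
    [0,0,0,0,0,0,0.1],
    [0,0,0,0,0,0,0.5],
    [0,0,0,0,0,0,0.5],
    [0,0,-0.4,0,0,0,0.5],
    [0,0,-0.8,0,0,0,0.5],
    [0,0,-0.8,0,0,0,0.5],
    [0,0,-0.4,0,0,0,0],
  ],
)

```text
t: 11.85
position: [619.1, 153.7, 205.1]
ee_rot: [2.414, 2.006, 0.009]
ft_force: [0.1, 0.5, -0.3]
opening: 0.302
grasp_force: 0.0
```

arm_command(
  commands=[
    [0.7,0.2,0,0,0,0,0],
    [0.7,0.2,0,0,0,0,0],
    [0.7,0.2,0,0,0,0,0],
    [0.8,0.2,0,0,0,0,0],
    [0.8,0,0,0,0,0,0],
    [0,0,0,0,0,0,0],
  ],
)

```text
t: 12.6
position: [689.9, 333.4, 200.9]
ee_rot: [-2.409, -2.015, -0.003]
ft_force: [0.6, 0.1, -0.2]
opening: -0.004
grasp_force: 0.0
```

```bash
python3 - <<'E'
from h import *
d=grab('scene');np.savez('sc_last.npz',**d);t=grab('top');np.savez('top_last.npz',**t)
f=lambda w,k:cv2.resize(w,None,fx=k,fy=k,interpolation=cv2.INTER_CUBIC)
a=f(d['color'][195:228,375:410],11);b=f(t['color'][172:205,155:190],11)
cv2.imwrite('pics/p6.png',np.hstack([a,b])[:,:,::-1]);print(a.shape,b.shape)
go((290,0,118))
E
python3 sh.py
```

```text
(363, 385, 3) (363, 385, 3)
t 12.7 rack [360.5 -40.9 201.3] world [690.9 328.6 201.3] turn/10deg [ 0.01  0.   -0.  ] open 0.001 F [-0.6  0.4  1.2] gf 0.0
  to (290, 0, 118) units [-1.41  -0.821  1.665]
before [260.6 -18.5  21. ] [258.  -34.1  21. ] now [225.5 -17.5  21. ] [222.4 -34.5  21. ] idx [223.2 -35.9  27.5] [222.9 -47.5  27.5]
(33.0, (398.8787878787879, 201.78787878787878), array([254.90502432, -16.46654939,  33.        ])) (31.0, (387.4516129032258, 204.25806451612902), array([222.22489139, -15.58498427,  33.        ])) [-32.68013293   0.88156513   0.        ]
```

View pics/p6.png

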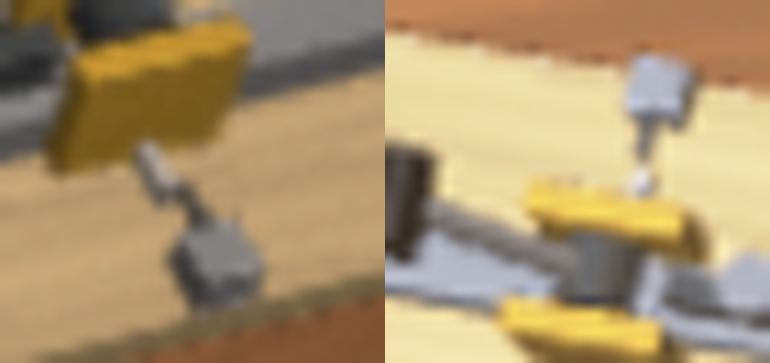

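In the left panel (scene) the pointer ends at about (165,195), where the index line starts. In the right panel (top) the pointer is at (642,185) and the index line runs from (650,115) to (643,160), so they look aligned. I'll put numbers on it.

```bash
python3 - <<'E'
from h import *
d=dict(np.load('sc_last.npz'));t=dict(np.load('top_last.npz'))
S=lambda x,y,z:rack(onz(d,375+x/11-.5,195+y/11-.5,z)).round(1)
T=lambda x,y,z:rack(onz(t,155+(x-385)/11-.5,172+y/11-.5,z)).round(1)
print('scene ptr',S(147,148,21),S(163,192,21),'idx',S(182,188,27.5),S(202,222,27.5))
print('top ptr',T(642,185,21),'idx',T(650,118,27.5),T(644,155,27.5))
# sub-pixel: pointer (bright, low saturation) / index (dark grey) per-row centroids
for n,D,(r0,r1,c0,c1) in(('scene',d,(206,217,384,397)),('top',t,(180,191,172,185))):
    w=D['color'][r0:r1,c0:c1].astype(int);sat=w.max(2)-w.min(2);base=np.median(sat)
    q=np.clip(base-sat-12,0,None)
    for i,row in enumerate(q):
        if row.sum()>25:
            u=(row*np.arange(c0,c1)).sum()/row.sum();g=int((row*w.mean(2)[i]).sum()/row.sum())
            print(n,r0+i,round(u,2),g,'z21',rack(onz(D,u,r0+i,21)).round(1)[:2],'z27.5',rack(onz(D,u,r0+i,27.5)).round(1)[:2])
E
```

```text
scene ptr [224.5 -19.   21. ] [222.  -32.5  21. ] idx [223.2 -37.1  27.5] [223.  -47.8  27.5]
top ptr [224.9 -33.2  21. ] idx [225.1 -50.5  27.5] [224.5 -40.   27.5]
scene 208 387.85 133 z21 [224.4 -19.1] z27.5 [220.7 -23.7]
scene 209 388.01 131 z21 [223.3 -22.4] z27.5 [219.5 -26.9]
scene 210 388.35 131 z21 [222.6 -25.7] z27.5 [218.8 -30.2]
scene 211 389.41 126 z21 [223.7 -29.6] z27.5 [220. -34.]
scene 212 390.06 92 z21 [223.8 -33.2] z27.5 [220.1 -37.6]
scene 213 390.98 97 z21 [224.6 -36.9] z27.5 [220.8 -41.3]
scene 214 392.69 84 z21 [227.4 -41.3] z27.5 [223.6 -45.6]
scene 215 393.89 113 z21 [228.8 -45.2] z27.5 [225.  -49.5]
scene 216 393.63 127 z21 [226.6 -48. ] z27.5 [222.9 -52.3]
top 180 179.39 173 z21 [225.9 -59.3] z27.5 [224.2 -57.7]
top 181 179.16 179 z21 [225.9 -56.2] z27.5 [224.2 -54.6]
top 182 179.27 128 z21 [224.9 -53.2] z27.5 [223.2 -51.6]
top 183 179.22 119 z21 [224.4 -50.1] z27.5 [222.7 -48.5]
top 184 178.26 132 z21 [226.6 -46.5] z27.5 [224.9 -45. ]
top 185 177.98 126 z21 [226.8 -43.3] z27.5 [225.1 -41.8]
top 187 177.91 208 z21 [225.7 -37.2] z27.5 [224.  -35.7]
top 188 177.7 217 z21 [225.6 -34. ] z27.5 [223.9 -32.6]
top 189 177.75 177 z21 [224.8 -31. ] z27.5 [223.1 -29.6]
```

arm_command(
  commands=[
    [-0.4,-0.21,0,0,0,0,0],
    [-0.4,-0.21,0,0,0,0,0],
    [-0.4,-0.21,0,0,0,0,0],
    [0,-0.2,0.33,0,0,0,0],
    [0,0,0.44,0,0,0,0],
    [0,0,0.44,0,0,0,0],
    [0,0,0.44,0,0,0,0],
    [0,0,0,0,0,0,0],
  ],
)

```text
t: 13.7
position: [638.1, 275.2, 116.7]
ee_rot: [2.417, 2.006, -0.004]
ft_force: [-0.2, 0.3, -0.9]
opening: 0.001
grasp_force: 0.0
```

```bash
python3 -c "
from h import *
go((285,0.5,118))"
```

```text
t 13.7 rack [298.4   1.3 116.7] world [638.1 275.2 116.7] turn/10deg [-0.01  0.01 -0.02] open 0.001 F [-0.2  0.3 -0.9] gf 0.0
  to (285, 0.5, 118) units [-0.269  0.017 -0.025]
```

arm_command(
  commands=[
    [-0.13,0,-0.02,0,0,0,0],
    [-0.13,0,0,0,0,0,0],
    [-0.1,0,-0.055,0,0,0,0],
    [-0.1,0,-0.055,0,0,0,0],
    [-0.1,0,-0.055,0,0,0,0],
    [-0.1,0,-0.055,0,0,0,0],
    [-0.11,0,-0.02,0,0,0,0],
    [-0.11,0,-0.02,0,0,0,0],
  ],
)

```text
t: 14.7
position: [631.6, 235.4, 133.3]
ee_rot: [2.414, 2.011, 0.007]
ft_force: [2.1, 4.8, 9.5]
opening: 0.005
grasp_force: 4.7
```

arm_command(
  commands=[
    [-0.11,0,-0.02,0,0,0,0],
    [-0.11,0,-0.02,0,0,0,0],
    [-0.11,0,0.02,0,0,0,0],
    [-0.11,0,0.02,0,0,0,0],
    [-0.11,0,0.02,0,0,0,0],
    [-0.11,0,0.02,0,0,0,0],
    [-0.1,0,0.05,0,0,0,0],
    [-0.1,0,0.05,0,0,0,0],
  ],
)

```text
t: 15.7
position: [626.6, 200.9, 137.6]
ee_rot: [-2.405, -2.016, -0.034]
ft_force: [-22.7, 14.7, 79.1]
opening: -0.0
grasp_force: 32.0
```

arm_command(
  commands=[
    [-0.1,0,0.055,0,0,0,0],
    [-0.06,0,0.055,0,0,0,0],
    [0,0,0,0,0,0,0],
  ],
)

```text
t: 16.08
position: [621.1, 183.4, 119.5]
ee_rot: [2.415, 2.009, 0.0]
ft_force: [-0.8, 0.1, 0.7]
opening: 0.004
grasp_force: 0.4
```

```bash
python3 -c "
from h import *
go((201,0.5,118))"
```

```text
t 16.075 rack [205.1   1.4 119.5] world [621.1 183.4 119.5] turn/10deg [ 0.   -0.   -0.01] open 0.004 F [-0.8  0.1  0.7] gf 0.4369409289211035
  to (201, 0.5, 118) units [-0.081  0.018  0.029]
```

The force peaked at 79 N because the fingers rode over the barrel. I'll check the stop and the lever.

arm_command(
  commands=[
    [0.1,0,-0.5,0,0,0,0],
    [0.5,0,-0.9,0,0,0,0],
    [0.8,0.2,0,0,0,0,0],
    [0.8,0.2,0,0,0,0,0],
    [0.8,0.2,0,0,0,0,0],
    [0,0,0,0,0,0,0],
  ],
)

```text
t: 16.82
position: [677.0, 329.2, 184.8]
ee_rot: [-2.41, -2.013, 0.008]
ft_force: [0.3, -0.6, -0.9]
opening: -0.002
grasp_force: 0.0
```

```bash
python3 - <<'E'
from h import *
d=grab('scene');np.savez('sc_last.npz',**d);t=grab('top');np.savez('top_last.npz',**t)
f=lambda w,k:cv2.resize(w,None,fx=k,fy=k,interpolation=cv2.INTER_CUBIC)
a=f(d['color'][170:228,345:415],5.7);b=f(t['color'][165:223,140:210],5.7)
cv2.imwrite('pics/p7.png',np.hstack([a,b])[:,:,::-1]);print(a.shape,b.shape)
go((290,0,118))
for n,D,(r0,r1,c0,c1) in(('scene',d,(206,217,384,397)),('top',t,(180,191,172,185))):
    w=D['color'][r0:r1,c0:c1].astype(int);sat=w.max(2)-w.min(2);base=np.median(sat)
    q=np.clip(base-sat-12,0,None)
    for i,row in enumerate(q):
        if row.sum()>25:
            u=(row*np.arange(c0,c1)).sum()/row.sum();g=int((row*w.mean(2)[i]).sum()/row.sum())
            print(n,r0+i,round(u,2),g,'z21',rack(onz(D,u,r0+i,21)).round(1)[:2],'z27.5',rack(onz(D,u,r0+i,27.5)).round(1)[:2])
E
```

```text
(331, 399, 3) (331, 399, 3)
t 16.925 rack [354.6 -28.7 186.4] world [677.8 325.  186.4] turn/10deg [-0.01  0.02 -0.01] open -0.001 F [-0.  -0.4  0.5] gf 0.0
  to (290, 0, 118) units [-1.287 -0.569  1.374]
scene 211 388.06 136 z21 [220.3 -28.6] z27.5 [216.6 -33. ]
scene 212 389.13 110 z21 [221.5 -32.5] z27.5 [217.8 -36.9]
scene 213 389.46 107 z21 [220.8 -35.8] z27.5 [217.1 -40.2]
scene 214 390.78 95 z21 [222.6 -39.8] z27.5 [218.8 -44.2]
scene 215 393.81 114 z21 [228.6 -45.1] z27.5 [224.8 -49.4]
scene 216 393.66 128 z21 [226.7 -48. ] z27.5 [222.9 -52.3]
top 180 179.41 174 z21 [225.8 -59.4] z27.5 [224.1 -57.8]
top 181 179.15 180 z21 [225.9 -56.2] z27.5 [224.2 -54.6]
top 182 179.28 128 z21 [224.9 -53.2] z27.5 [223.2 -51.6]
top 183 179.19 119 z21 [224.5 -50.1] z27.5 [222.8 -48.5]
top 184 178.24 133 z21 [226.7 -46.5] z27.5 [224.9 -45. ]
top 185 177.98 126 z21 [226.8 -43.3] z27.5 [225.1 -41.8]
top 188 183.14 165 z21 [209.5 -36.8] z27.5 [207.9 -35.3]
top 189 182.67 94 z21 [210.2 -33.5] z27.5 [208.6 -32.1]
top 190 182.66 71 z21 [209.6 -30.5] z27.5 [208. -29.]
```

View pics/p7.png

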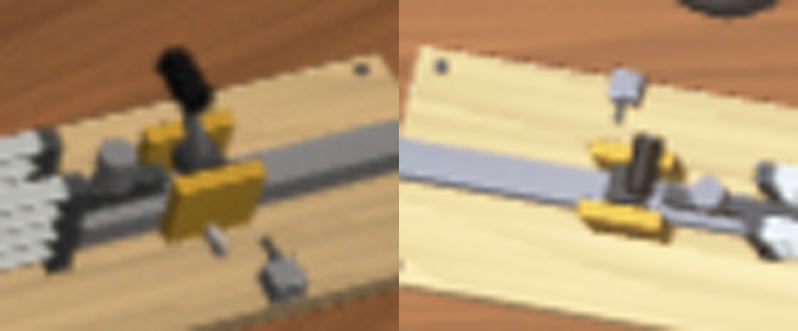

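The stop was dragged about 20 mm towards the tines; its pointer is at (218,240) in the left panel. The lever stands just past upright with its barrel at (185,80). I'll have to reopen it, reset the stop and lock it with the fingers lower on the barrel.

```bash
python3 - <<'E'
from h import *
d=dict(np.load('sc_last.npz'));t=dict(np.load('top_last.npz'))
S=lambda x,y,z:rack(onz(d,345+x/5.7-.5,170+y/5.7-.5,z)).round(1)
T=lambda x,y,z:rack(onz(t,140+(x-399)/5.7-.5,165+y/5.7-.5,z)).round(1)
print('ptr',S(210,228,21),S(222,248,21),'knob',S(116,150,68),T(710,190,68));print('barrel',S(185,80,108),T(647,165,108))
go((250,0,200))
E
```

```text
ptr [205.7 -18.9  21. ] [205.7 -31.3  21. ] knob [159.2   1.8  68. ] [160.4  -2.6  68. ]
barrel [183.7  -0.  108. ] [184.7  -1.3 108. ]
t 16.925 rack [354.6 -28.7 186.4] world [677.8 325.  186.4] turn/10deg [-0.01  0.02 -0.01] open -0.001 F [-0.  -0.4  0.5] gf 0.0
  to (250, 0, 200) units [-2.093 -0.572 -0.263]
```

arm_command(
  commands=[
    [-0.6,-0.19,-0.1,0,0,0,0],
    [-0.6,-0.19,-0.1,0,0,0,0],
    [-0.6,-0.19,-0.1,0,0,0,0],
    [-0.6,0,0,0,0,0,0],
    [-0.6,0,0,0,0,0,0],
    [-0.6,0,0,0,0,0,0],
    [-0.52,0,0,0,0,0,0],
    [0,0,0,0,0,0,0],
  ],
)

```text
t: 17.92
position: [612.5, 124.3, 204.2]
ee_rot: [2.42, 2.002, -0.001]
ft_force: [0.4, -0.3, -0.2]
opening: -0.004
grasp_force: 0.0
```

arm_command(
  commands=[
    [0,0,0.3,0,0,0,0],
    [0,0,0.4,0,0,0,0],
    [0,0,0.4,0,0,0,0],
    [0,0,0.38,0,0,0,0],
    [0,0,0,0,0,0,0],
  ],
)

```text
t: 18.55
position: [611.3, 129.2, 127.2]
ee_rot: [-2.413, -2.009, 0.006]
ft_force: [-0.4, 0.2, -0.9]
opening: -0.004
grasp_force: 0.0
```

```bash
python3 -c "
from h import *
go((165,0.5,126))"
```

```text
t 18.55 rack [149.9   1.2 127.2] world [611.3 129.2 127.2] turn/10deg [-0.02  0.01  0.  ] open -0.004 F [-0.4  0.2 -0.9] gf 0.0
  to (165, 0.5, 126) units [0.301 0.015 0.024]
```

arm_command(
  commands=[
    [0.15,0,0.01,0,0,0,0],
    [0.15,0,0.01,0,0,0,0],
    [0.1,0,-0.02,0,0,0,0],
    [0.1,0,-0.02,0,0,0,0],
    [0.1,0,-0.02,0,0,0,0],
    [0.12,0,-0.02,0,0,0,0],
    [0.11,0,0.02,0,0,0,0],
    [0.11,0,0.02,0,0,0,0],
  ],
)

```text
t: 19.55
position: [621.1, 175.4, 130.4]
ee_rot: [-2.415, -2.009, 0.001]
ft_force: [-0.1, -1.4, 0.5]
opening: 0.002
grasp_force: 0.7
```

arm_command(
  commands=[
    [0.11,0,0.02,0,0,0,0],
    [0.11,0,0.02,0,0,0,0],
    [0.1,0,0.05,0,0,0,0],
    [0.1,0,0.05,0,0,0,0],
    [0.1,0,0.06,0,0,0,0],
    [0.1,0,0.06,0,0,0,0],
    [0.06,0,0,0,0,0,0],
    [0.06,0,0,0,0,0,0],
  ],
)

```text
t: 20.55
position: [627.4, 209.7, 116.9]
ee_rot: [2.416, 2.007, -0.005]
ft_force: [-2.0, -5.1, -3.1]
opening: 0.001
grasp_force: 2.6
```

```bash
cat > y.py <<'E'
from h import *
# carriage: yellow -y side face + white pointer, reference value when aligned measured at p6 picture
def face(D):
    h=cv2.cvtColor(D['color'],cv2.COLOR_RGB2HSV);m=cv2.inRange(h,(14,185,80),(30,255,175));m[:190]=0;m[222:]=0;m[:,:370]=0;m[:,415:]=0
    n,l,st,c=cv2.connectedComponentsWithStats(m);k=1+np.argmax(st[1:,4]);u,v=c[k];return st[k,4],(u.round(2),v.round(2)),rack(onz(D,u,v,33))[0].round(2)
if __name__=='__main__':
    d=grab('scene');np.savez('sc_last.npz',**d)
    print('start',face(dict(np.load('scene0.npz'))),'now',face(d));go((250,0,200))
E
python3 y.py
```

```text
start (np.int32(97), (np.float64(400.19), np.float64(200.94)), np.float64(259.59)) now (np.int32(98), (np.float64(382.26), np.float64(205.36)), np.float64(207.51))
t 20.6 rack [232.6  -0.  116.9] world [627.5 210.2 116.9] turn/10deg [-0.01  0.01 -0.01] open -0.001 F [-0.8 -4.5 -2.9] gf 2.409917861223221
  to (250, 0, 200) units [ 0.345 -0.003 -1.662]
```

Pushing the open lever against its end slides the stop back gently, so I'll use that to move it 15 mm.

arm_command(
  commands=[
    [0.05,0,0,0,0,0,0],
    [0.05,0,0,0,0,0,0],
    [0.05,0,0,0,0,0,0],
    [0.05,0,0,0,0,0,0],
    [0.04,0,0,0,0,0,0],
    [0.03,0,0,0,0,0,0],
    [0.02,0,0,0,0,0,0],
    [0,0,0,0,0,0,0],
  ],
)

```text
t: 21.6
position: [630.4, 225.0, 117.4]
ee_rot: [-2.415, -2.009, 0.002]
ft_force: [-1.7, -5.1, -3.3]
opening: -0.002
grasp_force: 2.4
```

```bash
python3 y.py
```

```text
start (np.int32(97), (np.float64(400.19), np.float64(200.94)), np.float64(259.59)) now (np.int32(98), (np.float64(387.68), np.float64(203.99)), np.float64(223.22))
t 21.65 rack [ 2.477e+02 -2.000e-01  1.175e+02] world [630.4 225.  117.5] turn/10deg [-0.    0.   -0.01] open -0.001 F [-1.6 -4.8 -2.7] gf 2.3935124650597572
  to (250, 0, 200) units [ 0.046 -0.005 -1.65 ]
```

The carriage reference reads 223.2, which is the target. I'll lift, go round to the back of the lever and push it over with the fingertips lower.

arm_command(
  commands=[
    [-0.1,0,-0.1,0,0,0,0],
    [-0.1,0,-0.6,0,0,0,0],
    [0,0,-0.6,0,0,0,0],
    [0.4,0,-0.3,0,0,0,0],
    [0.4,0,0,0,0,0,0],
    [0.4,0,0,0,0,0,0],
    [0.06,0,0,0,0,0,0],
    [0,0,0,0,0,0,0],
  ],
)

```text
t: 22.65
position: [640.1, 277.6, 197.0]
ee_rot: [-2.415, -2.01, 0.002]
ft_force: [-0.6, 0.4, -0.3]
opening: 0.001
grasp_force: 0.0
```

arm_command(
  commands=[
    [0,0,0.4,0,0,0,0],
    [0,0,0.4,0,0,0,0],
    [0,0,0.4,0,0,0,0],
    [0,0,0.4,0,0,0,0],
    [0,0,0.1,0,0,0,0],
    [0,0,0,0,0,0,0],
  ],
)

```text
t: 23.4
position: [640.2, 277.5, 112.4]
ee_rot: [-2.415, -2.009, 0.001]
ft_force: [0.3, 0.4, 0.6]
opening: 0.004
grasp_force: 0.0
```

```bash
python3 y.py
```

```text
start (np.int32(97), (np.float64(400.19), np.float64(200.94)), np.float64(259.59)) now (np.int32(98), (np.float64(387.56), np.float64(203.98)), np.float64(222.93))
t 23.45 rack [301.2  -0.7 113.3] world [640.6 277.6 113.3] turn/10deg [ 0. -0. -0.] open -0.001 F [ 0.1 -0.3 -0.3] gf 0.0
  to (250, 0, 200) units [-1.023 -0.012 -1.735]
```

arm_command(
  commands=[
    [-0.14,0,0.02,0,0,0,0],
    [-0.14,0,0.02,0,0,0,0],
    [-0.08,0,-0.02,0,0,0,0],
    [-0.08,0,-0.05,0,0,0,0],
  ],
)

```text
t: 23.95
position: [636.7, 256.9, 115.4]
ee_rot: [-2.414, -2.01, -0.004]
ft_force: [1.9, 5.0, 4.0]
opening: 0.0
grasp_force: 2.4
```

arm_command(
  commands=[
    [-0.08,0,-0.055,0,0,0,0],
    [-0.08,0,-0.04,0,0,0,0],
    [-0.08,0,-0.035,0,0,0,0],
    [0,0,0,0,0,0,0],
  ],
)

```text
t: 24.45
position: [633.8, 242.9, 120.5]
ee_rot: [2.416, 2.008, -0.002]
ft_force: [0.4, -0.1, 0.3]
opening: -0.003
grasp_force: 0.1
```

```bash
python3 y.py
```

```text
start (np.int32(97), (np.float64(400.19), np.float64(200.94)), np.float64(259.59)) now (np.int32(100), (np.float64(387.26), np.float64(204.07)), np.float64(222.03))
t 24.5 rack [ 2.658e+02 -2.000e-01  1.202e+02] world [633.7 242.9 120.2] turn/10deg [-0.01  0.01 -0.01] open -0.001 F [ 0.4 -0.1  0.4] gf 0.015839561820030212
  to (250, 0, 200) units [-0.32  -0.005 -1.596]
```

arm_command(
  commands=[
    [-0.04,0,-0.015,0,0,0,0],
    [-0.04,0,-0.015,0,0,0,0],
    [-0.04,0,-0.015,0,0,0,0],
    [-0.04,0,-0.015,0,0,0,0],
    [-0.04,0,-0.01,0,0,0,0],
    [-0.04,0,-0.01,0,0,0,0],
    [-0.04,0,-0.01,0,0,0,0],
    [-0.04,0,-0.01,0,0,0,0],
  ],
)

```text
t: 25.5
position: [631.2, 228.4, 126.0]
ee_rot: [-2.415, -2.009, -0.0]
ft_force: [-1.0, 1.8, 1.5]
opening: 0.005
grasp_force: 0.7
```

```bash
python3 y.py
```

```text
start (np.int32(97), (np.float64(400.19), np.float64(200.94)), np.float64(259.59)) now (np.int32(99), (np.float64(387.34), np.float64(204.13)), np.float64(222.15))
t 25.55 rack [250.7  -0.5 126. ] world [631.2 228.  126. ] turn/10deg [ 0. -0. -0.] open 0.001 F [-0.4  1.   0.2] gf 0.6310212705284357
  to (250, 0, 200) units [-0.014 -0.009 -1.479]
```

arm_command(
  commands=[
    [-0.04,0,0,0,0,0,0],
    [-0.04,0,0,0,0,0,0],
    [-0.04,0,0,0,0,0,0],
    [-0.04,0,0,0,0,0,0],
    [-0.04,0,0.005,0,0,0,0],
    [-0.04,0,0.005,0,0,0,0],
    [-0.04,0,0.01,0,0,0,0],
    [-0.04,0,0.01,0,0,0,0],
  ],
)

```text
t: 26.55
position: [628.2, 212.4, 124.2]
ee_rot: [-2.415, -2.009, 0.0]
ft_force: [-0.1, 1.1, -0.3]
opening: -0.001
grasp_force: 0.5
```

arm_command(
  commands=[
    [-0.04,0,0.01,0,0,0,0],
    [-0.04,0,0.01,0,0,0,0],
    [-0.04,0,0.01,0,0,0,0],
    [-0.04,0,0.01,0,0,0,0],
    [-0.04,0,0.01,0,0,0,0],
    [-0.04,0,0.015,0,0,0,0],
    [-0.04,0,0.015,0,0,0,0],
    [-0.04,0,0.015,0,0,0,0],
  ],
)

```text
t: 27.55
position: [625.3, 196.7, 119.4]
ee_rot: [-2.415, -2.009, 0.0]
ft_force: [-0.6, 0.6, 0.6]
opening: -0.002
grasp_force: 0.4
```

```bash
python3 y.py
```

```text
start (np.int32(97), (np.float64(400.19), np.float64(200.94)), np.float64(259.59)) now (np.int32(98), (np.float64(387.39), np.float64(204.08)), np.float64(222.34))
t 27.6 rack [218.5  -0.3 119.4] world [625.3 196.3 119.4] turn/10deg [-0.    0.   -0.01] open 0.002 F [-0.7  0.1  0.9] gf 0.461266340527402
  to (250, 0, 200) units [ 0.629 -0.008 -1.613]
```

arm_command(
  commands=[
    [-0.04,0,0.015,0,0,0,0],
    [-0.04,0,0.015,0,0,0,0],
    [-0.04,0,0.015,0,0,0,0],
    [-0.04,0,0.015,0,0,0,0],
    [-0.04,0,0.015,0,0,0,0],
    [-0.03,0,0.015,0,0,0,0],
  ],
)

```text
t: 28.35
position: [623.2, 185.5, 114.9]
ee_rot: [-2.415, -2.009, 0.0]
ft_force: [0.8, 1.5, 0.9]
opening: -0.001
grasp_force: 0.6
```

arm_command(
  commands=[
    [-0.03,0,0.01,0,0,0,0],
    [-0.03,0,0,0,0,0,0],
  ],
)

```text
t: 28.6
position: [622.6, 182.6, 114.5]
ee_rot: [-2.415, -2.009, 0.0]
ft_force: [0.3, 1.7, 0.1]
opening: -0.002
grasp_force: 0.5
```

```bash
python3 y.py
```

```text
start (np.int32(97), (np.float64(400.19), np.float64(200.94)), np.float64(259.59)) now (np.int32(100), (np.float64(387.33), np.float64(204.08)), np.float64(222.19))
t 28.65 rack [204.2  -0.3 114.5] world [622.7 182.3 114.5] turn/10deg [-0.  0. -0.] open -0.001 F [-0.2  2.1  1.1] gf 0.5155581030703615
  to (250, 0, 200) units [ 0.915 -0.008 -1.71 ]
```

Still moving freely. I'll go on in 1 mm steps until the force rises at the end of the swing.

arm_command(
  commands=[
    [-0.02,0,0,0,0,0,0],
    [-0.02,0,0,0,0,0,0],
    [0,0,0,0,0,0,0],
  ],
)

```text
t: 29.02
position: [622.3, 180.5, 114.5]
ee_rot: [2.415, 2.009, -0.0]
ft_force: [-0.9, 0.9, -0.7]
opening: -0.0
grasp_force: 0.4
```

arm_command(
  commands=[
    [-0.02,0,0,0,0,0,0],
    [0,0,0,0,0,0,0],
  ],
)

```text
t: 29.28
position: [622.1, 179.7, 114.4]
ee_rot: [-2.415, -2.009, 0.0]
ft_force: [1.3, 2.1, -1.2]
opening: 0.001
grasp_force: 0.8
```

```bash
python3 y.py
```

```text
start (np.int32(97), (np.float64(400.19), np.float64(200.94)), np.float64(259.59)) now (np.int32(100), (np.float64(387.36), np.float64(204.11)), np.float64(222.22))
t 29.325 rack [ 2.017e+02 -2.000e-01  1.144e+02] world [622.1 179.8 114.4] turn/10deg [-0.  0. -0.] open 0.002 F [0.9 1.2 0.1] gf 0.8378136623650789
  to (250, 0, 200) units [ 0.967 -0.005 -1.712]
```

arm_command(
  commands=[
    [-0.02,0,0,0,0,0,0],
    [0,0,0,0,0,0,0],
  ],
)

```text
t: 29.58
position: [621.8, 179.1, 114.3]
ee_rot: [-2.414, -2.009, 0.0]
ft_force: [1.0, 3.1, -3.6]
opening: 0.001
grasp_force: 1.7
```

arm_command(
  commands=[
    [-0.02,0,0,0,0,0,0],
    [0,0,0,0,0,0,0],
  ],
)

```text
t: 29.82
position: [621.8, 178.9, 114.4]
ee_rot: [-2.414, -2.01, -0.002]
ft_force: [2.4, 5.8, -4.5]
opening: 0.004
grasp_force: 2.8
```

arm_command(
  commands=[
    [-0.01,0,0,0,0,0,0],
    [0,0,0,0,0,0,0],
  ],
)

```text
t: 30.08
position: [621.7, 178.8, 114.4]
ee_rot: [-2.413, -2.01, -0.002]
ft_force: [1.9, 5.9, -4.2]
opening: -0.0
grasp_force: 3.3
```

arm_command(
  commands=[
    [0.1,0,0,0,0,0,0],
    [0.2,0,-0.5,0,0,0,0],
    [0,0,-0.8,0,0,0,0],
    [0,0,-0.4,0,0,0,1],
    [-0.8,0,0,0,0,0,1],
    [-0.8,0,0,0,0,0,1],
    [-0.8,0,0,0,0,0,1],
    [-0.8,0,0,0,0,0,1],
  ],
)

```text
t: 31.08
position: [594.8, 32.4, 199.8]
ee_rot: [2.416, 2.007, -0.001]
ft_force: [0.1, 1.1, 0.6]
opening: 0.997
grasp_force: 0.0
```

arm_command(
  commands=[
    [-0.8,0,0,0,0,0,1],
    [-0.8,0,0,0,0,0,1],
    [-0.8,0,0,0,0,0,1],
    [-0.8,0,0,0,0,0,1],
    [0,0,0,0,0,0,1],
  ],
)

```text
t: 31.7
position: [564.6, -128.2, 200.2]
ee_rot: [2.422, 1.998, -0.003]
ft_force: [-0.6, 0.7, -0.7]
opening: 1.003
grasp_force: 0.0
```

```bash
python3 y.py; python3 - <<'E'
from h import *
d=dict(np.load('sc_last.npz'));t=grab('top');np.savez('top_last.npz',**t)
f=lambda w,k:cv2.resize(w,None,fx=k,fy=k,interpolation=cv2.INTER_CUBIC)
a=f(d['color'][175:228,350:410],6.5);b=f(t['color'][170:223,145:205],6.5)
cv2.imwrite('pics/p8.png',np.hstack([a,b])[:,:,::-1])
w=t['color'][180:191,172:185].astype(int);sat=w.max(2)-w.min(2);q=np.clip(np.median(sat)-sat-12,0,None)
for i,row in enumerate(q):
    if row.sum()>25:
        u=(row*np.arange(172,185)).sum()/row.sum();print(180+i,round(u,2),'z21',rack(onz(t,u,180+i,21)).round(1)[:2],'z27.5',rack(onz(t,u,180+i,27.5)).round(1)[:2])
for p in((617.5,-168.5),(595,-299.5),(439.5,-135)): print(rack((*p,0)).round(1))
E
```

```text
start (np.int32(97), (np.float64(400.19), np.float64(200.94)), np.float64(259.59)) now (np.int32(99), (np.float64(387.43), np.float64(204.08)), np.float64(222.46))
t 31.75 rack [-108.7    0.2  199.9] world [ 565.4 -125.3  199.9] turn/10deg [-0.    0.01 -0.03] open 1.002 F [0.2 0.8 0.3] gf 0.0
  to (250, 0, 200) units [ 7.173 -0.034 -0.009]
180 179.43 z21 [225.7 -59.4] z27.5 [224.  -57.8]
181 179.19 z21 [225.8 -56.2] z27.5 [224.1 -54.6]
182 179.28 z21 [224.9 -53.2] z27.5 [223.2 -51.6]
183 179.34 z21 [224.  -50.1] z27.5 [222.3 -48.6]
184 178.29 z21 [226.5 -46.5] z27.5 [224.8 -45. ]
185 177.96 z21 [226.8 -43.3] z27.5 [225.1 -41.8]
187 177.88 z21 [225.7 -37.2] z27.5 [224.  -35.7]
188 177.81 z21 [225.3 -34.1] z27.5 [223.6 -32.6]
189 178.03 z21 [224.  -31.2] z27.5 [222.3 -29.7]
190 183.74 z21 [206.4 -31. ] z27.5 [204.8 -29.6]
[-141.7  -58.9    0. ]
[-274.6  -60.5    0. ]
[-141.   122.3    0. ]
```

View pics/p8.png

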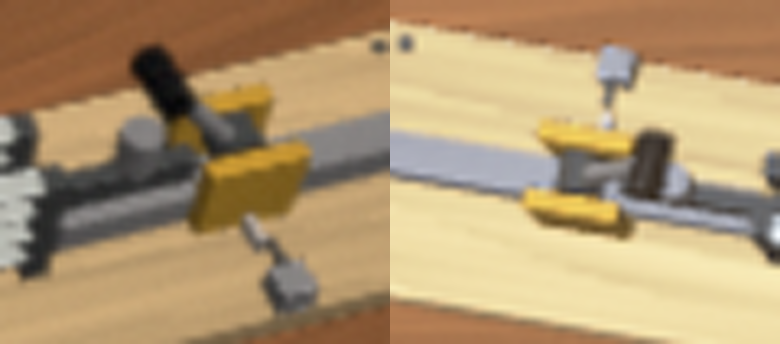

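The lever is locked, with its barrel over the knob at (160,80) on the left panel. The pointer and index line up in both views, at (255,235) in the left panel and (607,120) in the right. Now the discs.

```bash
cat > disc.py <<'E'
from h import *
def discs(d,z=6):
    h=cv2.cvtColor(d['color'],cv2.COLOR_RGB2HSV);m=cv2.inRange(h,(12,60,150),(28,190,255))
    m=cv2.morphologyEx(m,cv2.MORPH_CLOSE,np.ones((5,5)));cs,_=cv2.findContours(m,cv2.RETR_EXTERNAL,cv2.CHAIN_APPROX_NONE)
    for c in cs:
        if not 120<cv2.contourArea(c)<800: continue
        P=np.array([onz(d,a,b,z)[:2] for a,b in c[:,0,:]],np.float32);(x,y),r=cv2.minEnclosingCircle(P)
        if 28<r<38 and 350<x<800 and abs(y)<450: print('disc',(round(x,1),round(y,1)),round(r,1),'rack',rack((x,y,0)).round(1))
for n in('scene','top'): print(n);discs(grab(n))
go()
E
python3 disc.py
```

```text
scene
disc (659.9, -186.2) 33.3 rack [-151.4 -103.8    0. ]
disc (436.8, -135.5) 34.5 rack [-142.   124.8    0. ]
top
t 31.9 rack [-1.047e+02 -1.000e-01  1.995e+02] world [ 566.4 -121.5  199.5] turn/10deg [-0. -0.  0.] open 0.999 F [-0.3  0.3 -0.3] gf 0.0
```

```bash
sed -i 's/28<r<38/24<r<45/; s/120</80</' disc.py; python3 disc.py; python3 - <<'E'
from h import *
d=grab('scene');h=cv2.cvtColor(d['color'],cv2.COLOR_RGB2HSV)
# dark things near puck, grey centre
m=cv2.inRange(h,(0,0,0),(180,255,60));m[:230]=0;m[330:]=0;m[:,:180]=0;m[:,300:]=0
n,l,st,c=cv2.connectedComponentsWithStats(m)
for k in range(1,n):
    if st[k,4]>60:
        ys,xs=np.where(l==k)
        print('dark',st[k],onz(d,*c[k],10).round(0),'low',onz(d,xs[ys.argmax()],ys.max(),0).round(0),'L',onz(d,xs.min(),ys[xs.argmin()],15).round(0),'R',onz(d,xs.max(),ys[xs.argmax()],15).round(0))
        ids=l==k
        zz=[depth(d,x,y) for x,y in zip(xs,ys)];zz=np.array(zz);print(zz.min(0).round(),zz.max(0).round())
E
```

```text
scene
disc (659.6, -187.2) 34.2 rack [-152.4 -103.7    0. ]
disc (592.2, -307.0) 39.2 rack [-282.5  -59.1    0. ]
disc (436.9, -135.9) 34.3 rack [-142.4  124.7    0. ]
disc (553.3, 166.0) 45.0 rack [175.6  64.9   0. ]
top
t 32.0 rack [-1.045e+02 -1.000e-01  1.994e+02] world [ 566.5 -121.3  199.4] turn/10deg [-0.   -0.    0.01] open 1.001 F [-0.  -0.5 -0.8] gf 0.0
dark [239 284  25  26 461] [ 712. -229.   10.] low [ 729. -246.   -0.] L [ 689. -249.   15.] R [ 713. -200.   15.]
[ 679. -365.    1.] [1112. -199.  832.]
```

Disc1 has been knocked aside to about (660,-187), right beside the sanding puck. I'll turn the jaws 50° so that the fingers keep clear of the puck.

arm_command(
  commands=[
    [-0.24,0.518,0,0,0,0,1],
    [-0.24,0.518,0,0,0,0,1],
    [-0.24,0.518,0,0,0,0,1],
    [-0.24,0.518,0.2,0,0,0,1],
    [0,0,0,0,0,0,1],
  ],
)

```text
t: 32.67
position: [659.6, -189.1, 187.6]
ee_rot: [-2.414, -2.008, 0.004]
ft_force: [-0.5, 1.4, -0.3]
opening: 1.001
grasp_force: 0.0
```

arm_command(
  commands=[
    [0,0,0.2,0,0,-1,1],
    [0,0,0.2,0,0,-1,1],
    [0,0,0.2,0,0,-1,1],
    [0,0,0.2,0,0,-1,1],
    [0,0,0.2,0,0,-1,1],
    [0,0,0,0,0,0,1],
  ],
)

```text
t: 33.42
position: [658.7, -187.5, 139.1]
ee_rot: [-1.339, -2.84, -0.0]
ft_force: [0.3, -0.1, 0.0]
opening: 0.998
grasp_force: 0.0
```

```bash
python3 disc.py; python3 -c "
from h import *
go((-152.5,-103.7,20))"
```

```text
scene
disc (659.9, -186.2) 33.3 rack [-151.4 -103.8    0. ]
disc (593.1, -300.8) 33.8 rack [-276.2  -58.9    0. ]
disc (553.3, 166.0) 45.0 rack [175.6  64.9   0. ]
top
t 33.525 rack [-153.4 -103.6  140.2] world [ 659.4 -188.1  140.2] turn/10deg [ 0.   -0.    4.98] open 0.994 F [-0.1 -0.7  0.3] gf 0.0
t 33.525 rack [-153.4 -103.6  140.2] world [ 659.4 -188.1  140.2] turn/10deg [ 0.   -0.    4.98] open 0.994 F [-0.1 -0.7  0.3] gf 0.0
  to (-152.5, -103.7, 20) units [0.01  0.013 2.403]
```

arm_command(
  commands=[
    [0,0.01,0.4,0,0,0,1],
    [0.01,0,0.4,0,0,0,1],
    [0,0,0.4,0,0,0,1],
    [0,0,0.4,0,0,0,1],
    [0,0,0.3,0,0,0,1],
    [0,0,0.25,0,0,0,1],
    [0,0,0.22,0,0,0,1],
    [0,0,0,0,0,0,1],
  ],
)

```text
t: 34.52
position: [658.9, -187.9, 20.1]
ee_rot: [-1.339, -2.84, 0.001]
ft_force: [-0.3, 0.5, -0.1]
opening: 0.996
grasp_force: 0.0
```

arm_command(
  commands=[
    [0,0,0,0,0,0,0.7],
    [0,0,0,0,0,0,0.7],
    [0,0,0,0,0,0,0.7],
    [0,0,0,0,0,0,0.7],
  ],
  force=30,
)

```text
t: 35.02
position: [660.1, -188.2, 22.4]
ee_rot: [1.339, 2.84, 0.001]
ft_force: [-1.2, 0.1, 6.1]
opening: 0.741
grasp_force: 32.5
```

arm_command(
  commands=[
    [0,0,-0.1,0,0,0,0.6],
    [0,0,-0.4,0,0,0,0.6],
    [0,0,-0.5,0,0,0.5,0.6],
    [0,0,-0.5,0,0,0.8,0.6],
    [0,0,-0.3,0,0,0.9,0.6],
    [0,0,0,0,0,0.9,0.6],
    [0,0,0,0,0,0.9,0.6],
    [0,0,0,0,0,0.98,0.6],
  ],
)

```text
t: 36.02
position: [659.8, -188.0, 112.7]
ee_rot: [2.416, 2.006, 0.002]
ft_force: [0.8, 0.5, -0.2]
opening: 0.739
grasp_force: 33.0
```

```bash
python3 -c "
from h import *
go((-60,0.3,111),(-60,.3,68.4),(41,.3,68.4))"
```

```text
t 36.025 rack [-153.2 -104.   112.7] world [ 659.8 -188.   112.7] turn/10deg [ 0.01 -0.   -0.01] open 0.739 F [ 0.8  0.5 -0.2] gf 32.9880952835083
  to (-60, 0.3, 111) units [ 1.859 -2.09   0.031]
  to (-60, 0.3, 68.4) units [-0.    -0.001  0.852]
  to (41, 0.3, 68.4) units [ 2.02  -0.005  0.   ]
```

arm_command(
  commands=[
    [0.37,-0.418,0,0,0,0,0.6],
    [0.37,-0.418,0,0,0,0,0.6],
    [0.37,-0.418,0,0,0,0,0.6],
    [0.37,-0.418,0.1,0,0,0,0.6],
    [0.37,-0.418,0.2,0,0,0,0.6],
    [0,0,0.3,0,0,0,0.6],
    [0,0,0.28,0,0,0,0.6],
    [0,0,0,0,0,0,0.6],
  ],
)

```text
t: 37.02
position: [572.6, -79.3, 66.0]
ee_rot: [-2.412, -2.011, 0.003]
ft_force: [0.2, 0.7, -0.2]
opening: 0.743
grasp_force: 33.0
```

```bash
cat > held.py <<'E'
from h import *
def held(d,box=60):
    "pale wood points near the TCP above the bench, in rack coordinates"
    c=rack(sense()['position']);h=cv2.cvtColor(d['color'],cv2.COLOR_RGB2HSV);m=cv2.inRange(h,(10,50,120),(30,200,255))
    ys,xs=np.where((m>0)&(d['z_map']>0));P=np.array([rack(depth(d,x,y)) for x,y in zip(xs,ys)])
    k=(abs(P[:,:2]-c[:2])<box).all(1)&(P[:,2]>c[2]-28)&(P[:,2]<c[2]-8);P=P[k]
    print('n',len(P),'min',P.min(0).round(1),'max',P.max(0).round(1),'top z med',np.percentile(P[:,2],[10,50,90]).round(1))
held(grab('scene'));go((-60,.3,68.4),(41,.3,68.4))
E
python3 held.py
```

```text
n 166 min [-93.6 -27.7  43.9] max [-47.4  30.1  52.5] top z med [47.6 49.4 51.2]
t 37.075 rack [-62.2   1.   66.7] world [573.  -79.4  66.7] turn/10deg [-0.    0.01  0.01] open 0.744 F [0.4 0.4 0.1] gf 33.03051173686981
  to (-60, 0.3, 68.4) units [ 0.043  0.014 -0.035]
  to (41, 0.3, 68.4) units [ 2.02e+00  3.00e-03 -2.00e-03]
```

arm_command(
  commands=[
    [0,0.01,-0.045,0,0,0,0.6],
    [0.15,0,0,0,0,0,0.6],
    [0.15,0,0,0,0,0,0.6],
    [0.15,0,0,0,0,0,0.6],
    [0.15,0,0,0,0,0,0.6],
    [0.15,0,0,0,0,0,0.6],
    [0.15,0,0,0,0,0,0.6],
    [0,0,0,0,0,0,0.6],
  ],
)

```text
t: 38.08
position: [581.7, -33.1, 69.2]
ee_rot: [-2.41, -2.015, -0.0]
ft_force: [-0.7, 0.3, -0.4]
opening: 0.741
grasp_force: 33.0
```

```bash
python3 held.py
```

```text
n 188 min [-46.2 -43.   47.4] max [ 2.9 31.1 57. ] top z med [50.7 52.6 54.8]
t 38.125 rack [-15.8   0.8  69.2] world [581.6 -33.9  69.2] turn/10deg [-0.    0.    0.02] open 0.745 F [ 0.2 -0.3 -0.9] gf 33.03064227104187
  to (-60, 0.3, 68.4) units [-0.884  0.008  0.017]
  to (41, 0.3, 68.4) units [ 2.02   0.007 -0.   ]
```

arm_command(
  commands=[
    [0.15,0,0,0,0,0,0.6],
    [0.15,0,0,0,0,0,0.6],
    [0.15,0,0,0,0,0,0.6],
    [0.15,0,0,0,0,0,0.6],
    [0.15,0,0,0,0,0,0.6],
    [0.1,0,0,0,0,0,0.6],
    [0.08,0,0,0,0,0,0.6],
    [0,0,0,0,0,0,0.6],
  ],
)

```text
t: 39.12
position: [590.0, 11.9, 69.3]
ee_rot: [-2.411, -2.014, 0.0]
ft_force: [0.1, 0.1, 0.2]
opening: 0.74
grasp_force: 33.0
```

arm_command(
  commands=[
    [0.03,0,0,0,0,0,0.6],
    [0.02,0,0,0,0,0,0.6],
    [0,0,0,0,0,0,0.6],
  ],
)

```text
t: 39.5
position: [590.4, 14.1, 69.3]
ee_rot: [-2.412, -2.013, 0.0]
ft_force: [-0.3, -0.1, -0.7]
opening: 0.746
grasp_force: 33.0
```

```bash
python3 held.py; python3 y.py
```

```text
n 65 min [  1.1 -43.6  42.3] max [49.  19.5 59.5] top z med [50.1 52.6 54.9]
t 39.55 rack [32.8  0.9 69.3] world [590.3  14.   69.3] turn/10deg [-0.    0.    0.02] open 0.743 F [-0.1  0.7  0.2] gf 33.0307137966156
  to (-60, 0.3, 68.4) units [-1.857  0.008  0.018]
  to (41, 0.3, 68.4) units [ 2.02   0.005 -0.   ]
start (np.int32(97), (np.float64(400.19), np.float64(200.94)), np.float64(259.59)) now (np.int32(100), (np.float64(387.36), np.float64(204.11)), np.float64(222.22))
t 39.6 rack [32.8  0.9 69.3] world [590.4  13.9  69.3] turn/10deg [-0.    0.    0.02] open 0.742 F [ 0.3 -0.1  0.1] gf 33.030277490615845
  to (250, 0, 200) units [ 4.343  0.03  -2.614]
```

arm_command(
  commands=[
    [0.03,0,0,0,0,0,0.6],
    [0.03,0,0,0,0,0,0.6],
    [0,0,0,0,0,0,0.6],
  ],
)

```text
t: 39.98
position: [590.9, 17.2, 69.2]
ee_rot: [-2.411, -2.014, 0.0]
ft_force: [-1.2, -0.1, -0.4]
opening: 0.748
grasp_force: 33.0
```

arm_command(
  commands=[
    [0.025,0,0,0,0,0,0.6],
    [0.0,0,0,0,0,0,0.6],
  ],
)

```text
t: 40.22
position: [591.1, 18.4, 69.3]
ee_rot: [-2.411, -2.014, 0.0]
ft_force: [1.1, 0.4, -0.3]
opening: 0.745
grasp_force: 33.0
```

arm_command(
  commands=[
    [0.025,0,0,0,0,0,0.6],
    [0.0,0,0,0,0,0,0.6],
  ],
)

```text
t: 40.48
position: [591.3, 19.6, 69.2]
ee_rot: [-2.411, -2.014, 0.0]
ft_force: [-0.9, -0.5, -0.7]
opening: 0.746
grasp_force: 33.0
```

arm_command(
  commands=[
    [0.02,0,0,0,0,0,0.6],
    [0.0,0,0,0,0,0,0.6],
  ],
)

```text
t: 40.72
position: [591.4, 19.8, 69.2]
ee_rot: [2.412, 2.013, -0.001]
ft_force: [-0.6, -3.0, -0.6]
opening: 0.746
grasp_force: 33.1
```

arm_command(
  commands=[
    [0.02,0,0,0,0,0,0.6],
    [0.0,0,0,0,0,0,0.6],
  ],
)

```text
t: 40.98
position: [591.4, 20.0, 69.2]
ee_rot: [2.412, 2.011, -0.002]
ft_force: [-1.1, -5.3, 0.3]
opening: 0.745
grasp_force: 33.1
```

arm_command(
  commands=[
    [0.02,0,0,0,0,0,0.6],
    [0.0,0,0,0,0,0,0.6],
  ],
)

```text
t: 41.22
position: [591.5, 20.3, 69.1]
ee_rot: [2.413, 2.01, -0.003]
ft_force: [-2.0, -6.9, 0.3]
opening: 0.743
grasp_force: 33.1
```

arm_command(
  commands=[
    [-0.05,0,0.02,0,0,0,0.6],
    [0,0,0,0,0,0,0.6],
    [0,0,0,0,0,0,1],
    [0,0,0,0,0,0,1],
    [0,0,0,0,0,0,1],
  ],
)

```text
t: 41.85
position: [591.5, 20.4, 68.3]
ee_rot: [-2.411, -2.014, -0.0]
ft_force: [-0.7, -0.2, 0.1]
opening: 1.0
grasp_force: 0.0
```

```bash
python3 held.py; python3 y.py
```

```text
n 77 min [  1.1 -48.3  42.3] max [47.2 19.9 59.1] top z med [46.9 50.  53.6]
t 41.9 rack [39.2  0.9 68.3] world [591.5  20.2  68.3] turn/10deg [ 0.   -0.    0.02] open 1.001 F [-0.9 -0.6  0. ] gf 0.0
  to (-60, 0.3, 68.4) units [-1.985  0.007 -0.002]
  to (41, 0.3, 68.4) units [2.02  0.006 0.   ]
start (np.int32(97), (np.float64(400.19), np.float64(200.94)), np.float64(259.59)) now (np.int32(98), (np.float64(387.59), np.float64(204.02)), np.float64(222.94))
t 41.95 rack [39.2  1.  68.3] world [591.5  20.2  68.3] turn/10deg [-0.   -0.    0.02] open 0.994 F [ 0.5 -0.4  0.7] gf 0.0
  to (250, 0, 200) units [ 4.217  0.032 -2.633]
```

arm_command(
  commands=[
    [0,0,-0.4,0,0,0,1],
    [0,0,-0.6,0,0,0,1],
    [0,0,-0.6,0,0,0,1],
    [-0.8,0.15,0,0,0,0,1],
    [-0.8,0.15,0,0,0,0,1],
    [-0.8,0.15,0,0,0,0,1],
    [-0.8,0.15,0,0,0,0,1],
    [-0.8,0.15,0,0,0,0,1],
  ],
)

```text
t: 42.95
position: [592.9, -184.9, 150.0]
ee_rot: [2.411, 2.013, 0.002]
ft_force: [0.1, 0.3, -0.5]
opening: 1.001
grasp_force: 0.0
```

arm_command(
  commands=[
    [-0.8,0.15,0,0,0,0,1],
    [-0.8,0.15,0,0,0,0,1],
    [-0.6,0.15,0,0,0,0,1],
    [0,0,0,0,0,0,1],
  ],
)

```text
t: 43.45
position: [594.0, -299.8, 149.9]
ee_rot: [2.415, 2.006, -0.002]
ft_force: [0.3, 0.8, 0.0]
opening: 1.001
grasp_force: 0.0
```

```bash
python3 disc.py; python3 -c "
from h import *
go((-276,-59.5,20.5))
d=grab('scene');t=grab('top')
f=lambda w,k:cv2.resize(w,None,fx=k,fy=k,interpolation=cv2.INTER_CUBIC)
a=f(d['color'][150:300,170:370],2.6);b=f(t['color'][150:300,200:360],2.6)
" 
```

```text
scene
disc (592.2, -307.0) 39.2 rack [-282.5  -59.1    0. ]
disc (436.8, -135.5) 34.5 rack [-142.   124.8    0. ]
disc (552.4, 168.3) 44.1 rack [177.7  66.2   0. ]
top
t 43.55 rack [-270.8  -60.1  149.2] world [ 595.3 -295.7  149.2] turn/10deg [ 0.   -0.    0.01] open 0.996 F [ 0.3 -0.  -0.3] gf 0.0
t 43.55 rack [-270.8  -60.1  149.2] world [ 595.3 -295.7  149.2] turn/10deg [ 0.   -0.    0.01] open 0.996 F [ 0.3 -0.  -0.3] gf 0.0
  to (-276, -59.5, 20.5) units [-0.104 -0.015  2.575]
```

arm_command(
  commands=[
    [-0.1,0,0.4,0,0,0,1],
    [0,0,0.4,0,0,0,1],
    [0,0,0.4,0,0,0,1],
    [0,0,0.4,0,0,0,1],
    [0,0,0.4,0,0,0,1],
    [0,0,0.3,0,0,0,1],
    [0,0,0.25,0,0,0,1],
    [0,0,0,0,0,0,1],
  ],
)

```text
t: 44.65
position: [593.7, -300.4, 19.7]
ee_rot: [-2.411, -2.012, 0.001]
ft_force: [0.5, -0.5, 0.0]
opening: 1.003
grasp_force: 0.0
```

arm_command(
  commands=[
    [0,0,0,0,0,0,0.7],
    [0,0,0,0,0,0,0.7],
    [0,0,0,0,0,0,0.7],
    [0,0,0,0,0,0,0.7],
  ],
  force=30,
)

```text
t: 45.15
position: [594.8, -301.2, 22.2]
ee_rot: [2.41, 2.012, 0.001]
ft_force: [-1.4, 1.1, 6.6]
opening: 0.744
grasp_force: 32.4
```

arm_command(
  commands=[
    [0,0,-0.1,0,0,0,0.6],
    [0,0,-0.5,0,0,0,0.6],
    [0,0,-0.6,0,0,0,0.6],
    [0.4,0,-0.5,0,0,0,0.6],
    [0.8,0,0,0,0,0,0.6],
    [0.8,0,0,0,0,0,0.6],
    [0.8,0,0,0,0,0,0.6],
    [0,0,0,0,0,0,0.6],
  ],
)

```text
t: 46.15
position: [620.7, -157.4, 105.8]
ee_rot: [-2.403, -2.021, -0.004]
ft_force: [-0.7, 0.4, -0.1]
opening: 0.742
grasp_force: 33.1
```

```bash
python3 -c "
from h import *
go((-60,0.8,83))"
```

```text
t 46.15 rack [-130.1  -60.   105.8] world [ 620.7 -157.4  105.8] turn/10deg [ 0.   -0.02  0.06] open 0.742 F [-0.7  0.4 -0.1] gf 33.072962164878845
  to (-60, 0.8, 83) units [ 1.414 -1.203  0.459]
```

arm_command(
  commands=[
    [0.35,-0.3,0,0,0,0.04,0.6],
    [0.35,-0.3,0.1,0,0,0,0.6],
    [0.35,-0.3,0.12,0,0,0,0.6],
    [0.35,-0.3,0.12,0,0,0,0.6],
    [0,0,0.1,0,0,0,0.6],
    [0,0,0,0,0,0,0.6],
  ],
)

```text
t: 46.9
position: [573.2, -84.4, 83.8]
ee_rot: [2.419, 2.003, -0.001]
ft_force: [-0.3, -0.4, 0.3]
opening: 0.747
grasp_force: 33.1
```

```bash
sed -i 's/^held(.*/held(grab("scene"));go((-15,.8,83),(33,.8,83))/' held.py; python3 held.py
```

```text
n 179 min [-99.4 -31.2  61.9] max [-50.6  32.7  73.1] top z med [65.7 67.6 69.4]
t 46.95 rack [-67.2  -0.3  84. ] world [573.4 -84.7  84. ] turn/10deg [ 0.    0.   -0.03] open 0.741 F [0.4 0.6 0.4] gf 33.09514760971069
  to (-15, 0.8, 83) units [ 1.044 -0.028  0.02 ]
  to (33, 0.8, 83) units [ 0.96  -0.005 -0.001]
```

arm_command(
  commands=[
    [0,-0.02,0.02,0,0,0,0.6],
    [0.18,0,0,0,0,0,0.6],
    [0.18,0,0,0,0,0,0.6],
    [0.18,0,0,0,0,0,0.6],
    [0.18,0,0,0,0,0,0.6],
    [0.18,0,0,0,0,0,0.6],
    [0.14,0,0,0,0,0,0.6],
    [0,0,0,0,0,0,0.6],
  ],
)

```text
t: 47.95
position: [581.9, -31.0, 82.7]
ee_rot: [-2.417, -2.006, -0.0]
ft_force: [0.9, 0.1, -0.4]
opening: 0.741
grasp_force: 33.1
```

```bash
python3 held.py
```

```text
n 204 min [-45.3 -30.5  55.6] max [43.6 34.9 74. ] top z med [64.4 66.3 68. ]
t 48.0 rack [-13.6   1.1  82.7] world [581.7 -31.7  82.7] turn/10deg [-0.    0.   -0.02] open 0.744 F [-0.3 -0.4 -0.4] gf 33.09517443180084
  to (-15, 0.8, 83) units [-0.028  0.006 -0.005]
  to (33, 0.8, 83) units [ 0.96  -0.003 -0.   ]
```

arm_command(
  commands=[
    [0.18,0,0,0,0,0,0.6],
    [0.18,0,0,0,0,0,0.6],
    [0.18,0,0,0,0,0,0.6],
    [0.18,0,0,0,0,0,0.6],
    [0.12,0,0,0,0,0,0.6],
    [0.08,0,0,0,0,0,0.6],
    [0.04,0,0,0,0,0,0.6],
    [0,0,0,0,0,0,0.6],
  ],
)

```text
t: 49.0
position: [590.6, 15.2, 82.8]
ee_rot: [2.419, 2.005, -0.0]
ft_force: [0.3, -0.2, -0.3]
opening: 0.744
grasp_force: 33.1
```

arm_command(
  commands=[
    [0.025,0,0,0,0,0,0.6],
    [0.0,0,0,0,0,0,0.6],
  ],
)

```text
t: 49.25
position: [590.9, 16.5, 82.8]
ee_rot: [-2.419, -2.005, 0.0]
ft_force: [0.4, -0.8, -1.2]
opening: 0.745
grasp_force: 33.1
```

arm_command(
  commands=[
    [0.025,0,0,0,0,0,0.6],
    [0.0,0,0,0,0,0,0.6],
  ],
)

```text
t: 49.5
position: [591.1, 18.0, 82.8]
ee_rot: [-2.418, -2.005, 0.0]
ft_force: [0.4, -0.3, -0.9]
opening: 0.742
grasp_force: 33.1
```

arm_command(
  commands=[
    [0.025,0,0,0,0,0,0.6],
    [0.0,0,0,0,0,0,0.6],
  ],
)

```text
t: 49.75
position: [591.4, 19.2, 82.7]
ee_rot: [-2.418, -2.005, 0.0]
ft_force: [0.2, 0.2, -0.6]
opening: 0.744
grasp_force: 33.1
```

arm_command(
  commands=[
    [0.02,0,0,0,0,0,0.6],
    [0.0,0,0,0,0,0,0.6],
  ],
)

```text
t: 50.0
position: [591.6, 20.1, 82.8]
ee_rot: [-2.418, -2.005, 0.0]
ft_force: [-0.0, 0.0, 0.3]
opening: 0.745
grasp_force: 33.1
```

arm_command(
  commands=[
    [0.02,0,0,0,0,0,0.6],
    [0.0,0,0,0,0,0,0.6],
  ],
)

```text
t: 50.25
position: [591.7, 20.9, 82.8]
ee_rot: [2.419, 2.005, -0.0]
ft_force: [0.4, -1.2, 0.2]
opening: 0.739
grasp_force: 33.1
```

arm_command(
  commands=[
    [0.02,0,0,0,0,0,0.6],
    [0.0,0,0,0,0,0,0.6],
  ],
)

```text
t: 50.5
position: [591.7, 21.0, 82.7]
ee_rot: [2.419, 2.004, -0.002]
ft_force: [-0.6, -3.6, 0.7]
opening: 0.742
grasp_force: 33.1
```

arm_command(
  commands=[
    [-0.015,0,0.02,0,0,0,0.6],
    [0,0,0,0,0,0,0.6],
    [0,0,0,0,0,0,1],
    [0,0,0,0,0,0,1],
    [0,0,0,0,0,0,1],
    [0,0,-0.4,0,0,0,1],
    [0,0,-0.6,0,0,0,1],
    [0,0,-0.4,0,0,0,1],
  ],
)

```text
t: 51.5
position: [592.6, 21.1, 154.7]
ee_rot: [2.418, 2.004, 0.004]
ft_force: [-0.4, 0.4, 0.5]
opening: 1.005
grasp_force: 0.0
```

```bash
python3 y.py; python3 disc.py; python3 -c "
from h import *
go((-142,122.5,150),(-142,122.5,20.5))"
```

```text
start (np.int32(97), (np.float64(400.19), np.float64(200.94)), np.float64(259.59)) now (np.int32(102), (np.float64(387.52), np.float64(204.04)), np.float64(222.73))
t 51.55 rack [ 40.4  -1.2 157.3] world [593.8  21.  157.3] turn/10deg [ 0.03 -0.01 -0.03] open 1.001 F [ 0.9 -0.   1.7] gf 0.0
  to (250, 0, 200) units [ 4.194 -0.037 -0.846]
scene
disc (435.1, -140.8) 38.5 rack [-147.5  125.5    0. ]
disc (553.7, 170.8) 41.3 rack [180.4  65.4   0. ]
top
t 51.65 rack [ 40.4  -0.2 154.1] world [592.8  21.2 154.1] turn/10deg [ 0.02 -0.01 -0.02] open 1.003 F [-1.3  0.1 -0.6] gf 0.0
t 51.65 rack [ 40.4  -0.2 154.1] world [592.8  21.2 154.1] turn/10deg [ 0.02 -0.01 -0.02] open 1.003 F [-1.3  0.1 -0.6] gf 0.0
  to (-142, 122.5, 150) units [-3.659 -2.439  0.068]
  to (-142, 122.5, 20.5) units [-0.004 -0.009  2.59 ]
```

arm_command(
  commands=[
    [-0.52,-0.348,0,0,0,0,1],
    [-0.52,-0.348,0,0,0,0,1],
    [-0.52,-0.348,0,0,0,0,1],
    [-0.52,-0.348,0,0,0,0,1],
    [-0.52,-0.348,0,0,0,0,1],
    [-0.52,-0.348,0,0,0,0,1],
    [-0.52,-0.348,0,0,0,0,1],
    [0,0,0,0,0,0,1],
  ],
)

```text
t: 52.65
position: [436.5, -136.7, 151.5]
ee_rot: [-2.422, -1.999, 0.0]
ft_force: [0.4, -0.0, -0.6]
opening: 0.995
grasp_force: 0.0
```

```bash
python3 disc.py; python3 -c "
from h import *
go((-142,122.5,20.5))"
```

```text
scene
disc (437.0, -135.8) 34.3 rack [-142.3  124.6    0. ]
top
t 52.75 rack [-140.9  123.4  151.7] world [ 438.4 -134.7  151.7] turn/10deg [-0.   -0.   -0.03] open 1.001 F [-0.4  0.2  0.4] gf 0.0
t 52.75 rack [-140.9  123.4  151.7] world [ 438.4 -134.7  151.7] turn/10deg [-0.   -0.   -0.03] open 1.001 F [-0.4  0.2  0.4] gf 0.0
  to (-142, 122.5, 20.5) units [-0.024  0.019  2.624]
```

arm_command(
  commands=[
    [-0.02,0,0.4,0,0,0,1],
    [0,0,0.4,0,0,0,1],
    [0,0,0.4,0,0,0,1],
    [0,0,0.4,0,0,0,1],
    [0,0,0.4,0,0,0,1],
    [0,0,0.35,0,0,0,1],
    [0,0,0.26,0,0,0,1],
    [0,0,0,0,0,0,1],
  ],
)

```text
t: 53.75
position: [437.8, -135.5, 20.4]
ee_rot: [-2.417, -2.005, 0.003]
ft_force: [-0.2, 0.6, -0.7]
opening: 0.997
grasp_force: 0.0
```

arm_command(
  commands=[
    [0,0,0,0,0,0,0.7],
    [0,0,0,0,0,0,0.7],
    [0,0,0,0,0,0,0.7],
    [0,0,0,0,0,0,0.7],
  ],
  force=30,
)

```text
t: 54.25
position: [438.7, -136.1, 22.4]
ee_rot: [2.418, 2.004, 0.002]
ft_force: [-2.6, 1.0, 7.1]
opening: 0.741
grasp_force: 31.0
```

arm_command(
  commands=[
    [0,0,-0.1,0,0,0,0.6],
    [0,0,-0.5,0,0,0,0.6],
    [0,0,-0.6,0,0,0,0.6],
    [0,0,-0.5,0,0,0,0.6],
    [0.1,0.6,0,0,0,0,0.6],
    [0.2,0.6,0,0,0,0,0.6],
    [0.3,0.6,0,0,0,0,0.6],
    [0.3,0.6,0,0,0,0,0.6],
  ],
)

```text
t: 55.25
position: [565.7, -113.7, 107.0]
ee_rot: [2.418, 2.005, 0.001]
ft_force: [0.4, -0.4, 0.3]
opening: 0.743
grasp_force: 33.1
```

```bash
python3 -c "
from h import *
go((-65,0.8,98))"
```

```text
t 55.25 rack [-97.2   2.  107. ] world [ 565.7 -113.7  107. ] turn/10deg [ 0.   -0.   -0.02] open 0.743 F [ 0.4 -0.4  0.3] gf 33.052141070365906
  to (-65, 0.8, 98) units [0.644 0.022 0.179]
```

arm_command(
  commands=[
    [0.2,0.015,0.09,0,0,0,0.6],
    [0.2,0,0.09,0,0,0,0.6],
    [0.2,0,0,0,0,0,0.6],
    [0,0,0,0,0,0,0.6],
  ],
)

```text
t: 55.75
position: [570.5, -83.5, 97.5]
ee_rot: [-2.417, -2.006, -0.001]
ft_force: [-0.9, -0.2, -0.5]
opening: 0.746
grasp_force: 33.1
```

```bash
sed -i 's/go((-15.*/go((-15,.8,97),(33,.8,97))/' held.py; python3 held.py
```

```text
n 183 min [-99.3 -27.7  76.8] max [-60.6  34.2  85.1] top z med [78.7 80.8 82.8]
t 55.8 rack [-67.4   2.6  97.6] world [570.5 -84.3  97.6] turn/10deg [ 0.   -0.   -0.02] open 0.742 F [ 0.5 -0.9 -0.6] gf 33.07308733463287
  to (-15, 0.8, 97) units [1.049 0.033 0.012]
  to (33, 0.8, 97) units [ 0.96  -0.003  0.   ]
```

arm_command(
  commands=[
    [0,0.035,0.01,0,0,0,0.6],
    [0.2,0,0,0,0,0,0.6],
    [0.2,0,0,0,0,0,0.6],
    [0.2,0,0,0,0,0,0.6],
    [0.2,0,0,0,0,0,0.6],
    [0.2,0,0,0,0,0,0.6],
    [0.2,0,0,0,0,0,0.6],
    [0,0,0,0,0,0,0.6],
  ],
)

```text
t: 56.8
position: [583.7, -24.7, 96.7]
ee_rot: [-2.417, -2.007, -0.0]
ft_force: [-0.0, 0.4, 0.0]
opening: 0.74
grasp_force: 33.1
```

arm_command(
  commands=[
    [0.2,0,0,0,0,0,0.6],
    [0.2,0,0,0,0,0,0.6],
    [0.2,0,0,0,0,0,0.6],
    [0.15,0,0,0,0,0,0.6],
    [0.06,0,0.01,0,0,0,0.6],
    [0,0,0.01,0,0,0,0.6],
  ],
)

```text
t: 57.55
position: [591.1, 13.9, 95.7]
ee_rot: [2.418, 2.005, -0.0]
ft_force: [0.1, -0.2, -0.7]
opening: 0.743
grasp_force: 33.1
```

```bash
python3 held.py
```

```text
n 229 min [ -0.6 -38.8  70.5] max [50.  31.5 82.5] top z med [77.1 79.1 80.8]
t 57.6 rack [32.5  0.2 95.7] world [591.   13.5  95.7] turn/10deg [-0.    0.   -0.02] open 0.742 F [0.1 0.1 0.9] gf 33.07245969772339
  to (-15, 0.8, 97) units [-0.949 -0.008 -0.026]
  to (33, 0.8, 97) units [ 0.96  -0.004 -0.   ]
```

arm_command(
  commands=[
    [0.04,0,0.01,0,0,0,0.6],
    [0.04,0,0,0,0,0,0.6],
    [0.02,0,0,0,0,0,0.6],
    [0,0,0,0,0,0,0.6],
  ],
)

```text
t: 58.1
position: [592.0, 18.7, 95.3]
ee_rot: [-2.419, -2.005, 0.0]
ft_force: [0.2, 0.4, 0.1]
opening: 0.743
grasp_force: 33.1
```

arm_command(
  commands=[
    [0.02,0,0,0,0,0,0.6],
    [0.0,0,0,0,0,0,0.6],
  ],
)

```text
t: 58.35
position: [592.2, 19.7, 95.3]
ee_rot: [-2.418, -2.005, 0.0]
ft_force: [0.0, 0.8, -0.2]
opening: 0.744
grasp_force: 33.1
```

arm_command(
  commands=[
    [0.02,0,0,0,0,0,0.6],
    [0.0,0,0,0,0,0,0.6],
  ],
)

```text
t: 58.6
position: [592.4, 20.8, 95.3]
ee_rot: [-2.418, -2.005, 0.0]
ft_force: [-0.4, -0.2, 0.1]
opening: 0.743
grasp_force: 33.1
```

arm_command(
  commands=[
    [0.015,0,0,0,0,0,0.6],
    [0.0,0,0,0,0,0,0.6],
  ],
)

```text
t: 58.85
position: [592.5, 21.1, 95.2]
ee_rot: [2.419, 2.005, -0.0]
ft_force: [0.3, 0.0, 0.5]
opening: 0.747
grasp_force: 33.1
```

arm_command(
  commands=[
    [0.015,0,0,0,0,0,0.6],
    [0.0,0,0,0,0,0,0.6],
  ],
)

```text
t: 59.1
position: [592.5, 21.3, 95.2]
ee_rot: [2.419, 2.004, -0.001]
ft_force: [-1.5, -3.4, -0.1]
opening: 0.744
grasp_force: 33.1
```

arm_command(
  commands=[
    [0.015,0,0,0,0,0,0.6],
    [0.0,0,0,0,0,0,0.6],
  ],
)

```text
t: 59.35
position: [592.5, 21.4, 95.2]
ee_rot: [2.419, 2.003, -0.002]
ft_force: [-1.4, -5.8, 0.7]
opening: 0.746
grasp_force: 33.1
```

arm_command(
  commands=[
    [0.015,0,0,0,0,0,0.6],
    [0.0,0,0,0,0,0,0.6],
  ],
)

```text
t: 59.6
position: [592.5, 21.5, 95.2]
ee_rot: [2.42, 2.002, -0.003]
ft_force: [-1.9, -6.9, -0.2]
opening: 0.744
grasp_force: 33.2
```

arm_command(
  commands=[
    [-0.035,0,0.015,0,0,0,0.6],
    [0,0,0,0,0,0,0.6],
    [0,0,0,0,0,0,1],
    [0,0,0,0,0,0,1],
    [0,0,0,0,0,0,1],
    [0,0,-0.4,0,0,0,1],
    [0,0,-0.6,0,0,0,1],
    [0,0,-0.6,0,0,0,1],
  ],
)

```text
t: 60.6
position: [592.8, 21.8, 176.9]
ee_rot: [2.418, 2.004, 0.001]
ft_force: [1.3, -0.1, -0.2]
opening: 1.0
grasp_force: 0.0
```

arm_command(
  commands=[
    [-0.8,-0.3,-0.2,0,0,0,1],
    [-0.8,-0.3,0,0,0,0,1],
    [-0.8,-0.3,0,0,0,0,1],
    [-0.8,-0.3,0,0,0,0,1],
    [-0.8,-0.3,0,0,0,0,1],
    [-0.4,0,0,0,0,0,1],
    [0,0,0,0,0,0,1],
    [0,0,0,0,0,0,1],
  ],
)

```text
t: 61.6
position: [478.7, -179.5, 185.1]
ee_rot: [2.418, 2.006, 0.001]
ft_force: [0.0, 0.3, 0.1]
opening: 1.001
grasp_force: 0.0
```

```bash
python3 y.py; python3 - <<'E'
from h import *
d=grab('scene');t=grab('top')
f=lambda w,k:cv2.resize(w,None,fx=k,fy=k,interpolation=cv2.INTER_CUBIC)
a=f(d['color'][165:245,290:440],5.2);b=f(t['color'][170:240,128:262],5.2)[:184]
a=f(d['color'][165:245,290:440],4);b=f(t['color'][170:238,128:278],4)
cv2.imwrite('pics/p9.png',np.vstack([a,b])[:,:,::-1]);print(a.shape,b.shape)
def fit(D,z,c):
    h=cv2.cvtColor(D['color'],cv2.COLOR_RGB2HSV)
    u,v=proj(D,world((41,0,z)));print('expected px of disc centre',u.round(1),v.round(1))
fit(d,78,0);fit(t,78,0)
w=t['color'][180:191,172:185].astype(int);sat=w.max(2)-w.min(2);q=np.clip(np.median(sat)-sat-12,0,None)
for i in(4,5,7,8):
    row=q[i];u=(row*np.arange(172,185)).sum()/row.sum();print(180+i,round(u,2),rack(onz(t,u,180+i,21 if i>6 else 27.5)).round(1)[:2])
E
```

```text
start (np.int32(97), (np.float64(400.19), np.float64(200.94)), np.float64(259.59)) now (np.int32(96), (np.float64(387.54), np.float64(204.0)), np.float64(222.85))
t 61.65 rack [-177.3   75.6  184.9] world [ 478.8 -179.2  184.9] turn/10deg [ 0.   -0.   -0.01] open 1.0 F [0.5 0.6 0.9] gf 0.0
  to (250, 0, 200) units [ 8.55   1.493 -0.298]
(320, 600, 3) (272, 600, 3)
expected px of disc centre 321.9 203.9
expected px of disc centre 234.1 204.7
184 178.28 [224.8 -45. ]
185 177.98 [225.  -41.8]
187 177.88 [225.7 -37.2]
188 177.76 [225.4 -34.1]
```

View pics/p9.png

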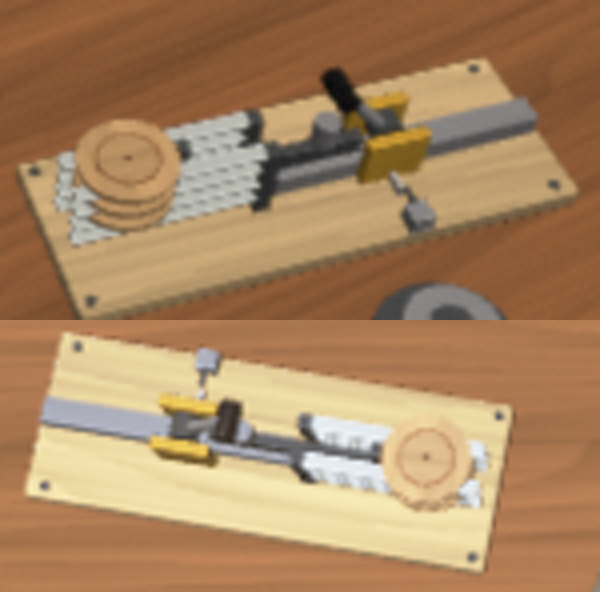

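The picture shows three discs stacked in three slots against the stop, with the top one at (127,157). The lever is locked, the pointer still lines up, and the gripper is clear. Handing in.

```bash
python3 -c "
from station import *
print(sign_off())"
```

```text
the job is handed in; nothing more can be done
None
```

The job is handed in: the stop is set at the index clip and clamped, and all three wooden discs found on the bench sit against it in slots 2 to 4. My first try at locking the lever pressed down with 79 N through the fingers and dragged the stop, so I reopened it, reset the stop and locked it before loading any disc.

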